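# Put the opened reagent bottles away in the dry-storage box

## Task

Put the opened reagents away dry: turn the black vent ring on the dry-storage box to the green mark (vent open) and stand every dropper bottle upright in the box, one to a cell. With the vent still at green so that the air can escape, set the clear cover on the box and press it down until it snaps home level all round; then turn the ring to the blue mark (closed), without running it on towards the red gas-line mark while the cover is on. Let go of everything, and leave the other things on the bench where they are.

Things in the scene. Friction and masses are not known exactly. Their poses are not given: they have to be found in the camera images.
- dry_box: dry-storage box, fixed; its place and yaw vary. White plinth 172 (x) by 276 (y) mm, 22 mm high, with a square tray of four cells and an upright vent stack beside it. Origin on the bench under the tray's centre, z up, x and y along the plinth's sides; the stack is at x = 0, y = -150 mm. Tray 136 mm square outside; walls and dividers end 54 mm above the bench. A spring catch on each outer side sticks out 4.5 mm
- cell_1 (a point): centre of the floor of a cell, +32, +32 mm in the box's x, y, 26 mm above the bench. Cell 60 mm square inside, walls 28 mm high above this floor
- cell_2 (a point): centre of the floor of a cell, +32, -32 mm in the box's x, y, 26 mm above the bench. Cell 60 mm square inside, walls 28 mm high above this floor
- cell_3 (a point): centre of the floor of a cell, -32, +32 mm in the box's x, y, 26 mm above the bench. Cell 60 mm square inside, walls 28 mm high above this floor
- cell_4 (a point): centre of the floor of a cell, -32, -32 mm in the box's x, y, 26 mm above the bench. Cell 60 mm square inside, walls 28 mm high above this floor
- vent_grip (a point): point on the upright axis of the vent ring, 132 mm above the bench: a good height to grip it across. The ring is a knurled black sleeve 54 mm across, from 112 to 146 mm above the bench, round a fixed 40 mm barrel; only the thinner barrel is below it. The barrel's black top, 150 mm above the bench, carries the coloured marks; the ring's top has one white pointer line
- vent_ring (a joint): angle of the vent ring, rad, growing anticlockwise seen from above. Five click stops: 0 = green mark (vent open), 0.6 thin grey tick, 1.2 = blue mark (closed), 1.8 thin grey tick, 2.4 = red mark (gas line); blue faces the box's -x side. About 0.12 N m turns it out of a stop; let go within 0.25 rad of a stop it drops in. End stops at -0.06 and 2.46. It starts between 1.1 and 2.4
- cover: loose clear cover, an upside-down open box 156 mm square, 112 mm high, grey rim, 0.22 kg; origin at the centre of its open underside, z up. It fits over the tray any way round with 2.5 mm play each side. Set down it rests on the catches, origin 34 mm above the bench; a level push of about 14 N snaps it home onto the gasket, origin 24 mm above the bench. A pull of about 18 N takes it off again
- cover_handle (a point): middle of the cover's dark blue bar handle, 141 mm above the cover's origin: 18 mm wide (along the cover's x), 90 mm long (along its y), 18 mm thick; 20 mm of finger room between it and the cover's top, two posts under its ends (38 mm either side of the middle)
- bottle_blue: white plastic dropper bottle with blue label and blue cap, 37 mm across and 100 mm tall, 0.06 kg; origin at the centre of its underside, z along its axis. Straight-sided up to about 55 mm: grip round the body about 50 mm up. It may be absent
- bottle_red: white plastic dropper bottle with red label and red cap, 34 mm across and 100 mm tall, 0.06 kg; origin at the centre of its underside, z along its axis. Straight-sided up to about 55 mm: grip round the body about 50 mm up. It may be absent
- bottle_yellow: white plastic dropper bottle with yellow label and yellow cap, 32 mm across and 100 mm tall, 0.06 kg; origin at the centre of its underside, z along its axis. Straight-sided up to about 55 mm: grip round the body about 50 mm up. It may be absent
- bottle_green: white plastic dropper bottle with green label and green cap, 39 mm across and 100 mm tall, 0.06 kg; origin at the centre of its underside, z along its axis. Straight-sided up to about 55 mm: grip round the body about 50 mm up. It may be absent
- timer: white lab timer, 66 x 62 x 22 mm, lying on the bench; origin at the centre of its underside. Bystander
- petri: clear petri dish with lid, 61 mm across, 14 mm high, lying on the bench; origin at the centre of its underside. Bystander
Things that resemble listed ones, but are neither listed nor needed, are in the scene too. What is shaped like the bottle_green but orange is not meant.

How it is judged:
By the outcome, as a careful person would: the job done as asked, in the order asked, and still so for the second after the job is handed in, with the robot touching nothing.
Of bottle_blue, bottle_red, bottle_yellow, bottle_green only 2 to 4 are there at a start; the rules pass over those that are not, and their reading is None.
At some moment in a run one of cover may be knocked a few centimetres aside while the robot is not near it.
It also fails if it takes over 210 s, if anything falls off the work surface, if the arm or the gripper's body presses on something with over 40 N, if the wrist force passes 120 N, or if a joint passes its speed limit or range.

## Robot

A 6-joint arm with a two-finger parallel gripper is mounted at the origin on a cart in front of the work surface, level with it; the furniture and walls round the work are solid. World frame = base frame: x ahead of the robot, y to its left, z up, the work surface at z = 0. Lengths are in mm, angles in rad, forces in N, time in s.
With the tool pointing down it reaches from about 275 to 1000 mm from the base axis. Payload 8.4 kg.
Tool frame: the origin (TCP) lies at the very end of the fingers, on their centre line; the grasp point (between the pads) lies r.hold_point_z behind it (r.hold_point_z is the distance from the TCP to the grasp point, in mm); x points along the fingers, z is the direction in which the jaws open and shut, and the axes are right-handed (so a half turn about x gives the same grasp; the last joint's range is limited). The gripper opens to 85 mm and grips with 20 to 120 N. Pads are 22 mm wide; open, the fingers measure 114 mm over their backs; the gripper's body (76 mm by 85 mm) begins 54 mm behind the grasp point. The pads swing forward as they close: fully open they stand 13 mm farther back than shut.
Start: joints at [1.157, 0.353, 1.633, -0, 1.155, -0.002], TCP at [250.161, 572.754, 231.281] pointing down, gripper open.
Joint ranges: [-2.63, 2.63], [-0.92, 2.1], [0.06, 2.66], [-1.3, 4.44], [0, 2.69], [-3.02, 3.02]. Speed limits (rad/s): [2.22, 2.22, 2.79, 3.14, 3.14, 3.14].

## Interface

Orientations are given as [roll, pitch, yaw] about the fixed x, y, z axes, in that order (R = Rz(yaw) Ry(pitch) Rx(roll)).
In Python, from rig import r gives the robot as it stands.
- The arm moves only by the tool jog_arm, never from a script. Its argument "series" is a list of rows, each a list of 7 numbers: the turn, a rotation vector about the tool's x, y, z in degrees, then the shift along the tool's x, y, z in cm, then the opening, from 0 (shut) to 1 (fully open). In form: [[wx, wy, wz, tx, ty, tz, fingers], ...]. A call has 1 to 20 rows; each row shifts and turns the commanded pose from where the row before left it, along the tool's axes as they then stand; what a row does not reach is not made up. A row lasts 1/10 s, in which the tool goes at most 50 mm and 8.59 degrees, less where a joint would pass 70% of its speed; a pose out of reach is approached as far as the arm can. A call with a gripper value outside its range is refused whole. The fingers move at their own pace and stop on an object; "force" is the grip in N (left out, the last holds). Time passes only in rows, so rows that do not move let the fingers close. It gives the time, the measured TCP pose, the force and the opening at its end, in the units of the state.
- r.sense(): the state, without advancing time (a new reading comes with each control period).
- r.grab_frame(name): name is "scene" or "top"; returns (picture, depth): 384x512x3 uint8, red, green, blue; 384x512 float32, mm along the optical axis (not along the pixel's ray), 0 where there is no reading.
- r.get_calibration(name): a dict with "mtx" (3x3 intrinsics, pixels), "position" and "rotation" of the camera in the world. Camera axes: x right, y down, z forward; pixel columns grow to the right and rows downward; lengths in mm; the calibration is good to about 2 mm. A picture is of the moment at which its call begins. get_calibration takes no time and is no camera call.
- r.sign_off(): hands the job in, once; it reports no verdict.
The state is a dict: "clock": time; "qpos": joint angles; "qvel": joint speeds; "joint_efforts": joint torques, N m; "eef_pos": TCP position; "tcp_rot": TCP orientation; "contact_force": force on the tool from outside, world axes, zero at the start; "wrist_torque": the same for the moment, N m; "opening": opening from 0.0 (shut) to 1.0 (fully open).
Only numpy, scipy, OpenCV 4.12 (cv2) and the standard library are available. Lean on these libraries where they do the work, as an engineer would, in place of code of your own. Each camera call takes 0.05 s, during which the arm holds its last target.

## Working session

There is one attempt and no reset: what is moved stays moved. The work goes in short steps, Python scripts to look and compute and a tool call to move; the robot and the scene stay as the last step left them, time stands still between calls to the robot, and variables do not carry over. Pictures are saved under pics/ and viewed, and the job is handed in when it is done.

Besides the shell and the picture viewer there is one more tool, called after "Call:" as a command line: name --pt "numbers of a row" for each row, then --argument value for the rest. jog_arm: Moves the arm, as the interface text tells. Its arguments: {"type":"object","properties":{"series":{"type":"array"},"force":{"type":"number"}},"required":["series"]}

```bash
ls; mkdir -p pics; python3 - <<'E'
from rig import r
import cv2,numpy as np
print(r.sense(), r.hold_point_z)
for n in ("scene","top"):
    p,d=r.grab_frame(n); np.savez(f"pics/{n}0.npz",p=p,d=d)
    cv2.imwrite(f"pics/{n}0.png",cv2.resize(p[:,:,::-1],(800,600),interpolation=cv2.INTER_CUBIC))
    print(n,r.get_calibration(n))
E
```

```text
pics
{'clock': 0.0, 'qpos': array([ 1.15660505e+00,  3.53697887e-01,  1.63413523e+00, -1.57663276e-05,
        1.15522371e+00, -2.36376984e-03]), 'qvel': array([-0.00104006,  0.00086143, -0.00096759, -0.00036851,  0.00132009,
       -0.00123063]), 'joint_efforts': array([ 1.60943488e-03, -6.05253053e+01, -3.42067838e+01,  1.21258527e-04,
        9.37673118e-03, -7.44152601e-06]), 'eef_pos': array([249.96526823, 572.30449374, 230.5301628 ]), 'tcp_rot': array([-3.13411158,  1.56933208, -1.97513638]), 'contact_force': array([ 0.00249254,  0.78782404, -0.48242722]), 'wrist_torque': array([-0.00468261, -0.02144516, -0.02375586]), 'opening': 1.0014097641200383} 18.700000000000003
scene {'mtx': array([[441.7659135 ,   0.        , 252.12293516],
       [  0.        , 441.7659135 , 192.54598951],
       [  0.        ,   0.        ,   1.        ]]), 'position': array([ -71.22989478, -379.67505464,  926.29108074]), 'rotation': array([-2.41287298,  0.01337242, -0.92739071])}
top {'mtx': array([[396.68859858,   0.        , 249.72676009],
       [  0.        , 396.68859858, 187.76499286],
       [  0.        ,   0.        ,   1.        ]]), 'position': array([ 377.89116667,   91.5747557 , 1284.45400018]), 'rotation': array([-3.02774864e+00, -3.26177208e-04, -1.54259598e+00])}
```

View pics/scene0.png

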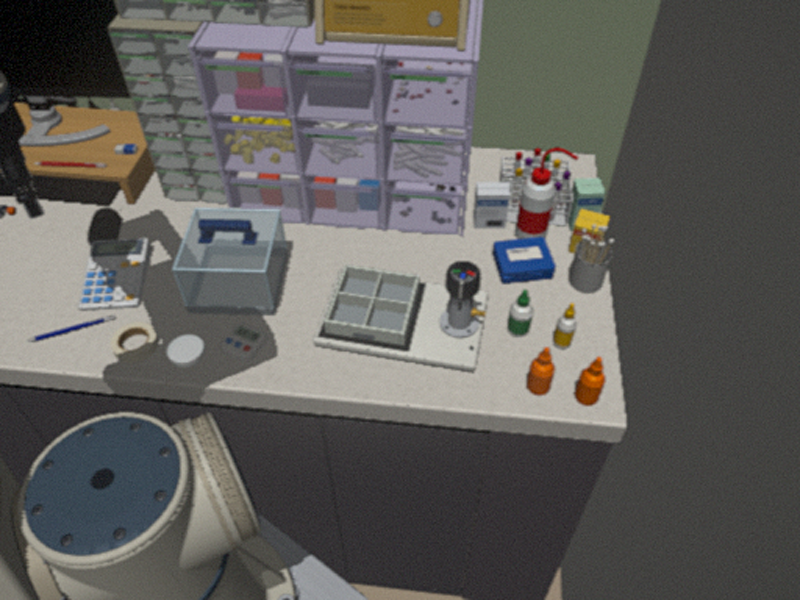

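View pics/top0.png

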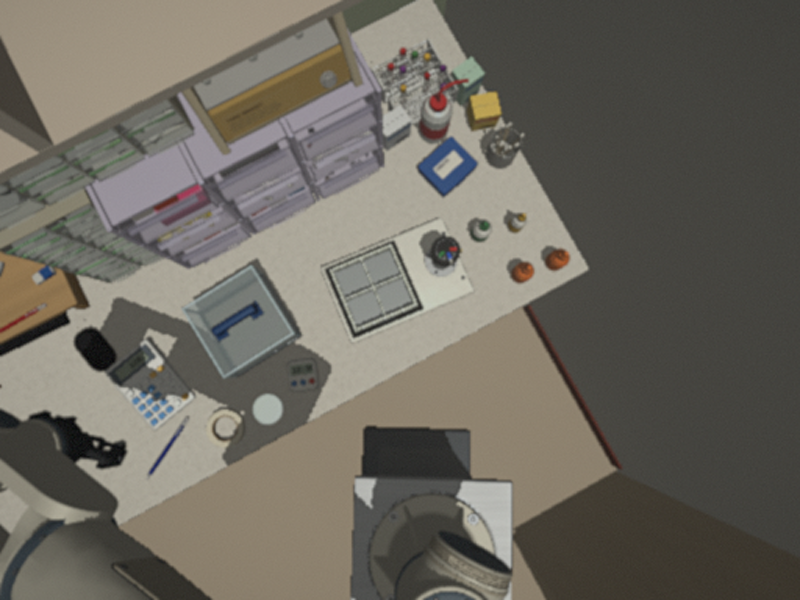

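```bash
cat > h.py <<'E'
from rig import r
import cv2,numpy as np
from scipy.spatial.transform import Rotation as R
def cal(n):
    c=r.get_calibration(n); return c['mtx'],c['position'],R.from_euler('xyz',c['rotation']).as_matrix()
def cloud(n,d):
    K,t,M=cal(n); v,u=np.mgrid[:384,:512]
    P=np.stack([(u-K[0,2])/K[0,0]*d,(v-K[1,2])/K[1,1]*d,d],-1)
    return P@M.T+t
def proj(n,X):
    K,t,M=cal(n); q=(np.atleast_2d(X)-t)@M; q=q/q[:,2:]; return (q@K.T)[:,:2]
def atz(n,uv,z):
    K,t,M=cal(n); uv=np.atleast_2d(uv).astype(float)
    d=np.c_[(uv-K[:2,2])/[K[0,0],K[1,1]],np.ones(len(uv))]@M.T
    return t+d*((z-t[2])/d[:,2])[:,None]
def shot(n,tag):
    p,d=r.grab_frame(n); np.savez(f"pics/{n}{tag}.npz",p=p,d=d); return p,d
def crop(p,u0,u1,v0,v1,name,s):
    cv2.imwrite(f"pics/{name}.png",cv2.resize(p[v0:v1,u0:u1,::-1],None,fx=s,fy=s,interpolation=cv2.INTER_CUBIC))
E
python3 - <<'E'
from h import *
a=np.load('pics/top0.npz');p=a['p'];d=a['d']
crop(p,190,390,120,220,'c1',4)
crop(p,110,220,160,250,'c2',6)
P=cloud('top',d); 
for (u,v) in [(200,230),(300,130),(360,190),(330,185)]: print(u,v,P[v,u].round(1))
s=np.load('pics/scene0.npz');crop(s['p'],190,400,150,270,'c3',3.8)
Q=cloud('scene',s['d'])
for (u,v) in [(200,170),(300,160),(325,220)]: print(u,v,Q[v,u].round(1))
# clusters of bottles z map
E
```

```text
200 230 [383.3 249.   19.7]
300 130 [721.2 -65.5   3. ]
360 190 [ 578.2 -384.2 -434.6]
330 185 [ 541.4 -166.5   -1.5]
200 170 [5.631e+02 3.036e+02 5.000e-01]
300 160 [769.3  87.    3.6]
325 220 [ 6.191e+02 -8.850e+01 -2.000e-01]
```

View pics/c1.png

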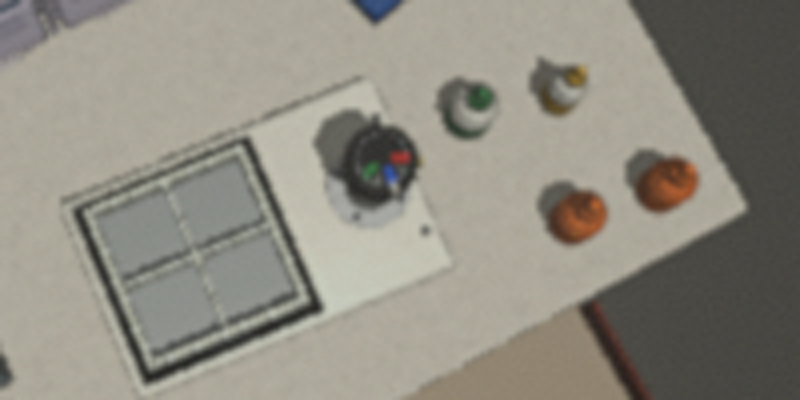

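View pics/c2.png

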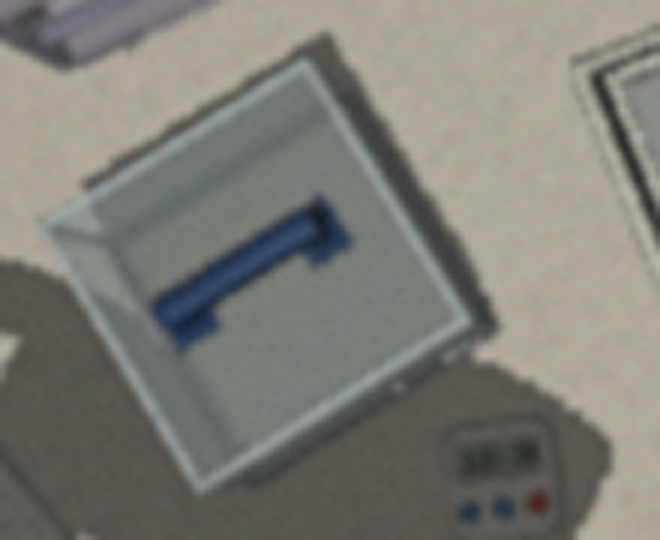

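View pics/c3.png

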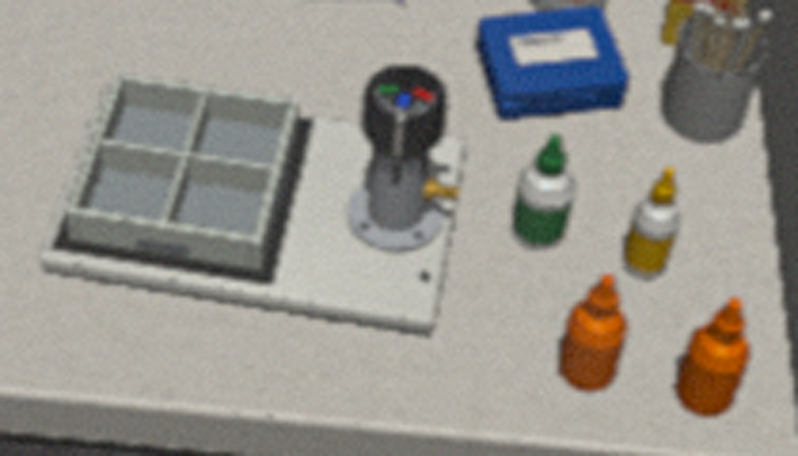

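```bash
cat > loc.py <<'E'
from h import *
def axis_mean(n,d,p,xy,rad,z0,z1):
    P=cloud(n,d); m=(np.hypot(P[...,0]-xy[0],P[...,1]-xy[1])<rad)&(P[...,2]>z0)&(P[...,2]<z1)
    return P[m],p[m]
E
python3 - <<'E'
from loc import *
for n in('top','scene'):
    a=np.load(f'pics/{n}0.npz');p=a['p'];d=a['d'];P=cloud(n,d)
    print(n)
    # tray region via approx
    hsv=cv2.cvtColor(p,cv2.COLOR_RGB2HSV)
    m=(P[...,2]>44)&(P[...,2]<64)&(P[...,0]>380)&(P[...,0]<720)&(P[...,1]>-130)&(P[...,1]<200)
    nl,l,st,_=cv2.connectedComponentsWithStats(m.astype(np.uint8))
    for i in range(1,nl):
        if st[i,4]>60:
            q=P[l==i]; print('z50',st[i],q.mean(0).round(1),cv2.minAreaRect(q[:,:2].astype(np.float32)))
    m=(P[...,2]>20)&(P[...,2]<200)&(P[...,0]>380)&(P[...,0]<800)&(P[...,1]<20)
    nl,l,st,_=cv2.connectedComponentsWithStats(m.astype(np.uint8))
    for i in range(1,nl):
        if st[i,4]>15:
            q=P[l==i]; print('obj',st[i],q.mean(0).round(1),q[:,2].max().round(1),np.median(p[l==i],0), cv2.minEnclosingCircle(q[:,:2].astype(np.float32)))
    # handle
    m=(hsv[...,0]>105)&(hsv[...,0]<125)&(hsv[...,1]>120)&(P[...,2]>100)&(P[...,1]>100)&(P[...,2]<200)
    q=P[m];print('handle',m.sum(),q.mean(0),np.percentile(q[:,2],[5,50,95]))
    q=q[q[:,2]>135]; print(cv2.minAreaRect(q[:,:2].astype(np.float32)))
    m=(P[...,2]>85)&(P[...,2]<130)&(P[...,1]>90)&(P[...,1]<380)&(P[...,0]<620)&(P[...,0]>400)
    q=P[m];print('cover',m.sum(),np.percentile(q[:,2],[5,50,95]) if m.sum() else '',cv2.minAreaRect(q[:,:2].astype(np.float32)) if m.sum() else '')
E
```

```text
top
z50 [302 140  13  13  75] [653.2 -82.6  56.6] ((656.83544921875, -85.42469787597656), (36.24603271484375, 37.57882308959961), 48.703857421875)
z50 [217 156  50  56 420] [530.7 123.5  53.4] ((531.9342651367188, 131.0698699951172), (136.25860595703125, 136.0082550048828), 24.833900451660156)
obj [ 359   87  108  152 4214] [ 585.8 -379.1  116.7] 200.0 [71. 69. 64.] ((590.0013427734375, -377.0889892578125), 242.85401916503906)
obj [275 103  30  22 400] [773.5 -19.1  34. ] 42.4 [ 57.  80. 120.] ((779.4915771484375, -26.964080810546875), 50.803897857666016)
obj [325 136  12  12 109] [ 671.8 -156.2   60.2] 102.0 [116. 107.  88.] ((675.7867431640625, -159.04718017578125), 15.76853084564209)
obj [274 140  29  59 949] [576.1 -11.4  62.2] 155.9 [166. 167. 160.] ((586.5514526367188, 5.745921611785889), 95.52587890625)
obj [301 140  14  14 147] [652.9 -82.2  60.9] 100.6 [104. 105.  96.] ((657.39892578125, -86.14286804199219), 20.15328025817871)
obj [350 159  14  14 153] [ 598.2 -236.3   60.2] 100.6 [109.  66.  41.] ((602.5909423828125, -242.50807189941406), 20.177371978759766)
obj [327 167  1
[... 1601 characters left out ...]
62.6   55.3] 100.0 [133. 121.  84.] ((672.1649169921875, -161.160400390625), 16.121030807495117)
obj [338 222  18  28 334] [ 562.8 -174.7   56.8] 100.9 [145.  72.  20.] ((570.337890625, -171.57260131835938), 19.928911209106445)
obj [369 228  19  29 353] [ 591.4 -245.    56.8] 100.7 [141.  67.   0.] ((599.1593017578125, -244.24124145507812), 20.010936737060547)
handle 134 [446.44955594 385.98127605 142.60611525] [114.67010074 149.12838445 152.76381206]
((449.1410217285156, 643.8056640625), (598.3038330078125, 49.906982421875), 89.68729400634766)
cover 1231 [ 91.69621835 112.2617598  115.5003146 ] ((465.416015625, 359.7761535644531), (158.51966857910156, 102.59667205810547), 33.77936553955078)
```

```bash
python3 - <<'E'
from loc import *
from scipy.optimize import least_squares
c=np.array([531.2,130.9]);th=np.radians(24.75)
v=c+150*np.array([np.sin(th),-np.cos(th)]);print('vent pred',v)
for n in('top','scene'):
    a=np.load(f'pics/{n}0.npz');p=a['p'];d=a['d'];P=cloud(n,d)
    m=(P[...,2]>143)&(P[...,2]<158)&(np.hypot(P[...,0]-v[0],P[...,1]-v[1])<45)
    q=P[m]; print(n,m.sum(),q.mean(0),cv2.minEnclosingCircle(q[:,:2].astype(np.float32)))
    # rectified image of ring top at z=148, 0.25mm/px, local box frame
    K,t,M=cal(n)
    s=5;N=80*s
    def rect(z,org,half,s):
        N=2*half*s; g=(np.arange(N)-N/2)/s
        X,Y=np.meshgrid(g,-g)  # x right y up (world)
        W=np.stack([org[0]+X,org[1]+Y,np.full_like(X,z)],-1).reshape(-1,3)
        uv=proj(n,W).reshape(N,N,2).astype(np.float32)
        return cv2.remap(p[...,::-1],uv[...,0],uv[...,1],cv2.INTER_CUBIC)
    im=rect(148,v,40,7)
    for k,col in ((0,(0,255,0)),(1.2,(255,0,0)),(2.4,(0,0,255))):
        an=th+np.pi-1.2+k
        e=np.array([np.cos(an),-np.sin(an)])*7
        cv2.line(im,tuple((280+e*29).astype(int)),tuple((280+e*36).astype(int)),col,2)
    cv2.circle(im,(280,280),int(27*7),(0,255,255),1); cv2.circle(im,(280,280),int(20*7),(0,255,255),1)
    cv2.imwrite(f'pics/ring_{n}.png',im)
    # cover handle / top
    im=rect(150,(449,383),110,3)
    cv2.imwrite(f'pics/cov_{n}.png',im[30:630,:])
a=cv2.hconcat([cv2.imread('pics/ring_top.png'),cv2.imread('pics/ring_scene.png')]);cv2.imwrite('pics/ring.png',cv2.resize(a,(800,400)))
a=cv2.hconcat([cv2.imread('pics/cov_top.png'),cv2.imread('pics/cov_scene.png')]);cv2.imwrite('pics/cov.png',cv2.resize(a,(800,364)))
s=r.sense();print(R.from_euler('xyz',s['tcp_rot']).as_matrix().round(3))
E
```

```text
vent pred [593.99896063  -5.32147607]
top 253 [593.42063724  -4.94888133 148.80212565] ((594.2027587890625, -4.648376941680908), 27.159074783325195)
scene 278 [589.40031131  -7.41492293 148.71111456] ((592.5364379882812, -5.471894264221191), 26.95861053466797)
[[-0.    -0.916  0.4  ]
 [-0.001  0.4    0.916]
 [-1.    -0.    -0.001]]
```

View pics/ring.png

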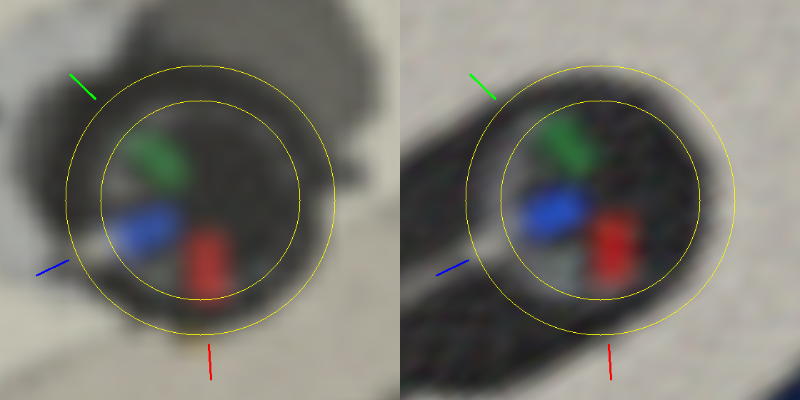

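View pics/cov.png

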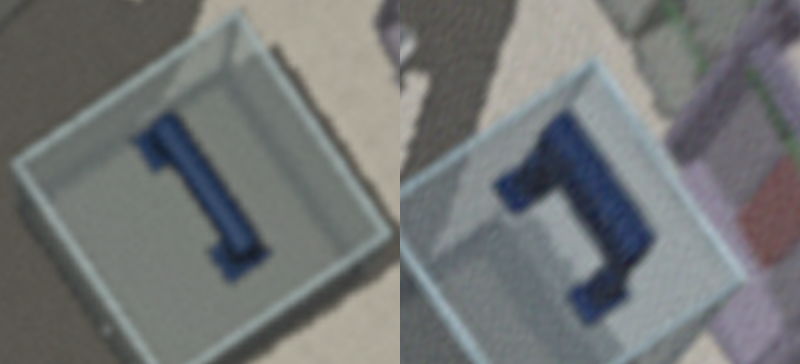

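```bash
cat > go.py <<'E'
import sys
from h import *
# usage: x y z phi_deg -> remaining in tool axes
def rem(x,y,z,phi):
    s=r.sense(); M=R.from_euler('xyz',s['tcp_rot']).as_matrix()
    f=np.radians(phi); tz=np.array([np.cos(f),np.sin(f),0]); tx=np.array([0,0,-1.]); T=np.c_[tx,np.cross(tz,tx),tz]
    w=np.degrees(R.from_matrix(M.T@T).as_rotvec())
    e=M.T@(np.array([x,y,z])-s['eef_pos'])/10
    f0=np.degrees(np.arctan2(M[1,2],M[0,2]))
    print('t%.1f'%s['clock'],'pos',s['eef_pos'].round(1),'phi %.1f'%f0,'q',s['qpos'].round(2),'F',s['contact_force'].round(1),'Tq',s['wrist_torque'].round(2),'op %.3f'%s['opening'])
    print('rot',w.round(2),'shift(now axes)cm',e.round(2))
    e2=T.T@(np.array([x,y,z])-s['eef_pos'])/10
    print('shift(after rot)cm',e2.round(2))
rem(*map(float,sys.argv[1:5]))
E
python3 go.py 593.6 -5.2 230 66
```

```text
t0.1 pos [250.  572.4 230.7] phi 66.4 q [ 1.16  0.35  1.63 -0.    1.16 -0.  ] F [0.1 0.8 0.1] Tq [-0.01 -0.01  0.04] op 1.002
rot [ 0.41 -0.07  0.  ] shift(now axes)cm [  0.11 -54.6  -39.18]
shift(after rot)cm [  0.07 -54.88 -38.79]
```

Call:
jog_arm --pt "0 0 0 0 -3.2 -2.3 1" --pt "0 0 0 0 -3.2 -2.3 1" --pt "0 0 0 0 -3.2 -2.3 1" --pt "0 0 0 0 -3.2 -2.3 1" --pt "0 0 0 0 -3.2 -2.3 1" --pt "0 0 0 0 -3.2 -2.3 1" --pt "0 0 0 0 -3.2 -2.3 1" --pt "0 0 0 0 -3.2 -2.3 1" --pt "0 0 0 0 -3.2 -2.3 1" --pt "0 0 0 0 -3.2 -2.3 1" --pt "0 0 0 0 -3.2 -2.3 1" --pt "0 0 0 0 -3.2 -2.3 1" --pt "0 0 0 0 -3.2 -2.3 1" --pt "0 0 0 0 -3.2 -2.3 1" --pt "0 0 0 0 -3.2 -2.3 1" --pt "0 0 0 0 -3.2 -2.3 1" --pt "0 0 0 0 -3.2 -2.3 1" --pt "0 0 0 0 0 0 1" --pt "0 0 0 0 0 0 1"

```text
clock: 2.0
eef_pos: [592.0, -3.9, 230.7]
tcp_rot: [1.767, 1.57, 2.925]
contact_force: [-0.2, 0.6, -0.1]
opening: 0.995
```

```bash
python3 go.py 593.6 -5.2 230 66
```

```text
t2.0 pos [592.   -3.9 230.7] phi 66.3 q [-0.01  0.3   1.71  0.    1.13 -1.17] F [-0.2  0.6 -0.1] Tq [-0.   -0.    0.02] op 0.995
rot [ 0.3  -0.01 -0.07] shift(now axes)cm [ 0.07 -0.2  -0.05]
shift(after rot)cm [ 0.07 -0.2  -0.05]
```

Call:
jog_arm --pt "0 0 0 1.5 -0.2 -0.05 1" --pt "0 0 0 1.5 0 0 1" --pt "0 0 0 1.5 0 0 1" --pt "0 0 0 1.5 0 0 1" --pt "0 0 0 1.5 0 0 1" --pt "0 0 0 1.5 0 0 1" --pt "0 0 0 1.5 0 0 1" --pt "0 0 0 1.2 0 0 1" --pt "0 0 0 0 0 0 1" --pt "0 0 0 0 0 0 0.3" --pt "0 0 0 0 0 0 0.3" --pt "0 0 0 0 0 0 0.3" --pt "0 0 0 0 0 0 0.3" --pt "0 0 0 0 0 0 0.3" --pt "0 0 0 0 0 0 0.3" --force 40

```text
clock: 3.5
eef_pos: [594.4, -4.7, 115.3]
tcp_rot: [-1.354, 1.569, -0.195]
contact_force: [-1.0, -0.7, 5.8]
opening: 0.621
```

```bash
python3 go.py 593.6 -5.2 113.3 -2.5
```

```text
t3.5 pos [594.4  -4.7 115.3] phi 66.4 q [-0.01  0.44  1.8  -0.    0.91 -1.17] F [-1.  -0.7  5.8] Tq [-0.3   0.31  0.02] op 0.621
rot [6.891e+01 7.000e-02 6.000e-02] shift(now axes)cm [ 0.2   0.05 -0.07]
shift(after rot)cm [ 0.2  -0.05 -0.07]
```

Call:
jog_arm --pt "4.9 0 0 0 0 0 0.3" --pt "4.9 0 0 0 0 0 0.3" --pt "4.9 0 0 0 0 0 0.3" --pt "4.9 0 0 0 0 0 0.3" --pt "4.9 0 0 0 0 0 0.3" --pt "4.9 0 0 0 0 0 0.3" --pt "4.9 0 0 0 0 0 0.3" --pt "4.9 0 0 0 0 0 0.3" --pt "4.9 0 0 0 0 0 0.3" --pt "4.9 0 0 0 0 0 0.3" --pt "4.9 0 0 0 0 0 0.3" --pt "4.9 0 0 0 0 0 0.3" --pt "4.9 0 0 0 0 0 0.3" --pt "4.9 0 0 0 0 0 0.3" --pt "0 0 0 0 0 0 0.3" --pt "0 0 0 0 0 0 0.3"

```text
clock: 5.1
eef_pos: [593.6, -5.2, 115.3]
tcp_rot: [-1.676, 1.57, -1.715]
contact_force: [-4.4, -3.6, 8.2]
opening: 0.622
```

```bash
python3 go.py 593.6 -5.2 113.3 -2.5
```

```text
t5.1 pos [593.6  -5.2 115.3] phi -2.2 q [-0.01  0.44  1.8  -0.    0.91  0.03] F [-4.4 -3.6  8.2] Tq [-0.67  0.81 -0.06] op 0.622
rot [ 0.31 -0.01  0.05] shift(now axes)cm [ 0.2 -0.   0. ]
shift(after rot)cm [ 0.2 -0.   0. ]
```

Call:
jog_arm --pt "0 0 0 0 0 0 1" --pt "0 0 0 0 0 0 1" --pt "0 0 0 0 0 0 1" --pt "0 0 0 0 0 0 1" --pt "0 0 0 0 0 0 1" --pt "0 0 0 -1 0 0 1" --pt "0 0 0 -2 0 0 1" --pt "0 0 0 -3 0 0 1" --pt "0 0 0 -3 0 0 1" --pt "0 0 0 -3 0 0 1" --pt "0 0 0 -3 0 0 1" --pt "0 0 0 0 -3.5 0 1" --pt "0 0 0 0 -3.5 0 1" --pt "0 0 0 0 -3.5 0 1" --pt "0 0 0 0 0 0 1"

```text
clock: 6.6
eef_pos: [589.6, -112.9, 265.2]
tcp_rot: [-1.022, 1.569, -1.063]
contact_force: [0.6, 0.1, -0.2]
opening: 0.999
```

```bash
cat > ring.py <<'E'
from h import *
import sys
def rect(n,p,z,org,half,s):
    N=2*half*s; g=(np.arange(N)-N/2)/s
    X,Y=np.meshgrid(g,-g)
    W=np.stack([org[0]+X,org[1]+Y,np.full_like(X,z)],-1).reshape(-1,3)
    uv=proj(n,W).reshape(N,N,2).astype(np.float32)
    return cv2.remap(p[...,::-1],uv[...,0],uv[...,1],cv2.INTER_CUBIC)
if __name__=='__main__':
    v=(593.6,-5.2);th=np.radians(24.75);ims=[]
    for n in('top','scene'):
        p,d=shot(n,sys.argv[1])
        im=rect(n,p,148,v,40,5)
        for k,col in ((0,(0,255,0)),(1.2,(255,0,0)),(2.4,(0,0,255))):
            an=th+np.pi-1.2+k; e=np.array([np.cos(an),-np.sin(an)])*5
            cv2.line(im,tuple((200+e*29).astype(int)),tuple((200+e*36).astype(int)),col,2)
        ims.append(im)
    cv2.imwrite(f'pics/ring{sys.argv[1]}.png',cv2.hconcat(ims))
E
python3 ring.py A; python3 go.py 655.8 -86.4 150 -2.5
```

```text
t6.7 pos [ 589.7 -109.9  264.9] phi -2.3 q [-0.19  0.28  1.65  0.    1.2  -0.15] F [ 0.7  0.5 -1.3] Tq [-0.06 -0.01  0.03] op 1.001
rot [ 0.21  0.03 -0.02] shift(now axes)cm [11.49  2.61  6.5 ]
shift(after rot)cm [11.49  2.64  6.5 ]
```

View pics/ringA.png

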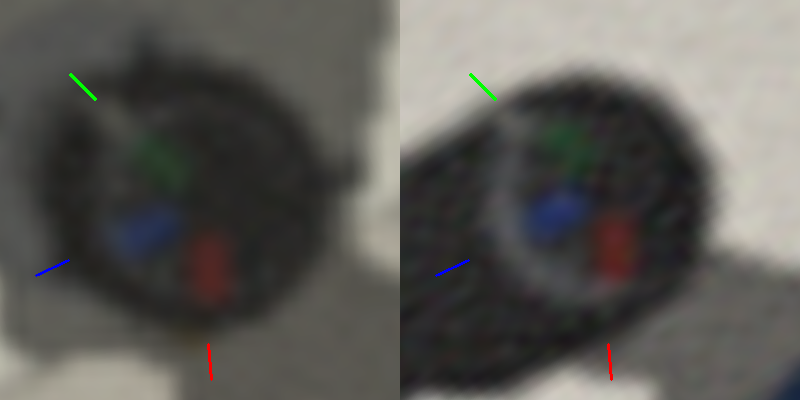

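Call:
jog_arm --pt "0 0 0 1 0.9 2.2 0.85" --pt "0 0 0 2 0.9 2.2 0.85" --pt "0 0 0 2 0.8 2.1 0.85" --pt "0 0 0 2.5 0 0 0.85" --pt "0 0 0 2.5 0 0 0.85" --pt "0 0 0 2.5 0 0 0.85" --pt "0 0 0 0 0 0 0.85" --pt "0 0 0 0 0 0 0.85"

```text
clock: 7.5
eef_pos: [655.8, -85.0, 139.7]
tcp_rot: [2.716, 1.57, 2.678]
contact_force: [0.5, -0.8, 0.2]
opening: 0.852
```

```bash
python3 go.py 655.8 -86.4 32 -2.5
```

```text
t7.5 pos [655.8 -85.  139.7] phi -2.1 q [-0.13  0.5   1.63  0.    1.02 -0.09] F [ 0.5 -0.8  0.2] Tq [-0.03 -0.03  0.02] op 0.852
rot [ 0.36 -0.03 -0.01] shift(now axes)cm [ 1.077e+01 -1.400e-01  1.000e-02]
shift(after rot)cm [10.77 -0.14  0.  ]
```

Call:
jog_arm --pt "0 0 0 1.8 -0.1 0 0.85" --pt "0 0 0 1.8 0 0 0.85" --pt "0 0 0 1.8 0 0 0.85" --pt "0 0 0 1.8 0 0 0.85" --pt "0 0 0 1.8 0 0 0.85" --pt "0 0 0 1.8 0 0 0.85" --pt "0 0 0 0 0 0 0.85" --pt "0 0 0 0 0 0 0.2" --pt "0 0 0 0 0 0 0.2" --pt "0 0 0 0 0 0 0.2" --pt "0 0 0 0 0 0 0.2" --pt "0 0 0 0 0 0 0.2" --pt "0 0 0 0 0 0 0.2" --pt "0 0 0 0 0 0 0.2" --force 25

```text
clock: 8.9
eef_pos: [657.0, -87.1, 33.3]
tcp_rot: [-0.064, 1.568, -0.102]
contact_force: [-0.8, 0.1, 6.3]
opening: 0.437
```

```bash
python3 go.py 655.8 -86.4 32 -2.5
```

```text
t8.9 pos [657.  -87.1  33.3] phi -2.2 q [-0.13  0.63  1.68  0.    0.83 -0.1 ] F [-0.8  0.1  6.3] Tq [0.04 0.08 0.06] op 0.437
rot [0.3  0.17 0.01] shift(now axes)cm [ 0.13  0.07 -0.13]
shift(after rot)cm [ 0.13  0.06 -0.13]
```

Call:
jog_arm --pt "0 0 0 -0.5 0 0 0.2" --pt "0 0 0 -1.5 0 0 0.2" --pt "0 0 0 -2 0 0 0.2" --pt "0 0 0 -3 0 0 0.2" --pt "0 0 0 -3 0 0 0.2" --pt "0 0 0 -3 0 0 0.2" --pt "0 0 0 -3 0 0 0.2" --pt "0 0 0 -2.5 0 0 0.2" --pt "0 0 0 0 1.3 -0.7 0.2" --pt "0 0 0 0 2.3 -1.8 0.2" --pt "0 0 0 0 2.3 -1.8 0.2" --pt "0 0 0 0 2.3 -1.8 0.2" --pt "0 0 0 0 2.3 -1.8 0.2" --pt "0 0 0 0 2.3 -1.8 0.2" --pt "0 0 0 0 2.3 -1.8 0.2" --pt "0 0 0 0 2.3 -1.8 0.2" --pt "0 0 0 0 2.3 -1.8 0.2" --pt "0 0 0 0 2.0 -1.8 0.2" --pt "0 0 0 0 1 -0.8 0.2" --pt "0 0 0 0 0 0 0.2"

```text
clock: 10.9
eef_pos: [486.2, 147.7, 216.2]
tcp_rot: [3.102, 1.57, 3.066]
contact_force: [-0.4, 0.2, -0.6]
opening: 0.438
```

```bash
python3 go.py 488.7 146.6 60.5 -2.2; python3 - <<'E'
from h import *
p,d=shot('scene','B');crop(p,130,390,120,280,'B',3)
E
```

```text
t10.9 pos [486.2 147.7 216.2] phi -2.1 q [0.29 0.19 1.9  0.   1.06 0.33] F [-0.4  0.2 -0.6] Tq [-0.02 -0.02  0.05] op 0.438
rot [ 0.12 -0.03 -0.  ] shift(now axes)cm [15.57 -0.1   0.26]
shift(after rot)cm [15.57 -0.1   0.25]
```

View pics/B.png

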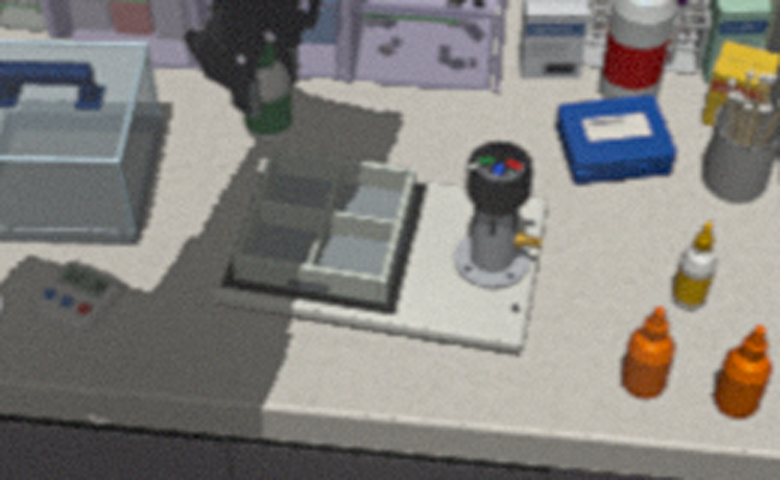

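Call:
jog_arm --pt "0 0 0 2 -0.1 0.25 0.2" --pt "0 0 0 2 0 0 0.2" --pt "0 0 0 2 0 0 0.2" --pt "0 0 0 2 0 0 0.2" --pt "0 0 0 2 0 0 0.2" --pt "0 0 0 2 0 0 0.2" --pt "0 0 0 1.5 0 0 0.2" --pt "0 0 0 1 0 0 0.2" --pt "0 0 0 0.5 0 0 0.2" --pt "0 0 0 0.3 0 0 0.2" --pt "0 0 0 0.2 0 0 0.2" --pt "0 0 0 0.1 0 0 0.2" --pt "0 0 0 0 0 0 0.2"

```text
clock: 12.25
eef_pos: [490.2, 145.6, 60.6]
tcp_rot: [0.298, 1.57, 0.26]
contact_force: [0.2, 0.0, -1.4]
opening: 0.437
```

```bash
python3 go.py 488.7 146.6 59.3 -2.2
```

```text
t12.2 pos [490.2 145.6  60.6] phi -2.2 q [ 0.29  0.42  2.01 -0.    0.72  0.32] F [ 0.2  0.  -1.4] Tq [-0.01  0.03 -0.01] op 0.437
rot [ 0.01  0.04 -0.01] shift(now axes)cm [ 0.13  0.09 -0.16]
shift(after rot)cm [ 0.13  0.09 -0.16]
```

Release and rise gently, then go for yellow.

Call:
jog_arm --pt "0 0 0 0.1 0 0 0.2" --pt "0 0 0 0.1 0 0 0.2" --pt "0 0 0 0 0 0 0.5" --pt "0 0 0 0 0 0 0.65" --pt "0 0 0 0 0 0 0.65" --pt "0 0 0 0 0 0 0.65" --pt "0 0 0 -1 0 0 0.65" --pt "0 0 0 -2 0 0 0.65" --pt "0 0 0 -3 0 0 0.65" --pt "0 0 0 -3 0 0 0.65" --pt "0 0 0 -3 0 0 0.65" --pt "0 0 0 -3 0 0 0.65" --pt "0 0 0 0 -3 1.8 0.65" --pt "0 0 0 0 -3 1.8 0.65" --pt "0 0 0 0 -3 1.8 0.65" --pt "0 0 0 0 -3 1.8 0.65" --pt "0 0 0 0 -3 1.8 0.65" --pt "0 0 0 0 -3 1.8 0.65" --pt "0 0 0 0 -3 1.8 0.65" --pt "0 0 0 0 -3 1.8 0.65"

```text
clock: 14.25
eef_pos: [625.1, -101.2, 209.1]
tcp_rot: [0.047, 1.571, 0.009]
contact_force: [0.2, 0.6, 0.1]
opening: 0.652
```

```bash
python3 go.py 674 -160 31.5 -2.2;python3 - <<'E'
from h import *
p,d=shot('top','C');crop(p,110,390,120,260,'C',2.8)
P=cloud('top',d)
m=(P[...,2]>62)&(P[...,2]<140)&(np.hypot(P[...,0]-488,P[...,1]-147)<60)
print(m.sum(),cv2.minEnclosingCircle(P[m][:,:2].astype(np.float32)),P[m].max(0))
m=(P[...,2]>20)&(P[...,2]<140)&(np.hypot(P[...,0]-673,P[...,1]+160)<40)
print(m.sum(),cv2.minEnclosingCircle(P[m][:,:2].astype(np.float32)),P[m].max(0))
E
```

```text
t14.2 pos [ 625.1 -101.2  209.1] phi -2.2 q [-0.16  0.39  1.64  0.    1.12 -0.12] F [0.2 0.6 0.1] Tq [ 0.04  0.02 -0.04] op 0.652
rot [-0.    0.02 -0.  ] shift(now axes)cm [17.76 -5.69  5.1 ]
shift(after rot)cm [17.76 -5.69  5.11]
131 ((491.41973876953125, 146.53945922851562), 19.46319580078125) [510.68801716 163.81724463 128.08803048]Traceback (most recent call last):
  File "<stdin>", line 7, in <module>
    return umr_maximum(a, axis, None, out, keepdims, initial, where)
ValueError: zero-size array to reduction operation maximum which has no identity
```

View pics/C.png

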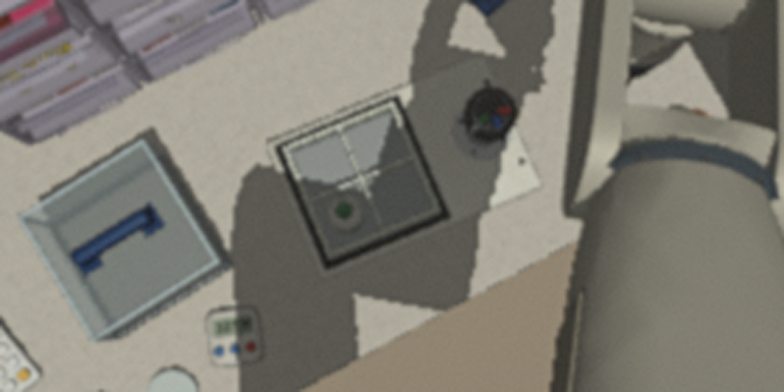

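Call:
jog_arm --pt "0 0 0 1 -1.9 1.7 0.8" --pt "0 0 0 1.5 -1.9 1.7 0.8" --pt "0 0 0 1.5 -1.9 1.7 0.8" --pt "0 0 0 2 0 0 0.8" --pt "0 0 0 2 0 0 0.8" --pt "0 0 0 0 0 0 0.8" --pt "0 0 0 0 0 0 0.8"

```text
clock: 15.0
eef_pos: [673.3, -158.5, 128.8]
tcp_rot: [2.924, 1.57, 2.886]
contact_force: [0.2, 0.7, 0.5]
opening: 0.802
```

```bash
python3 go.py 674 -160 31.5 -2.2
```

```text
t15.0 pos [ 673.3 -158.5  128.8] phi -2.2 q [-0.23  0.55  1.56  0.    1.03 -0.2 ] F [0.2 0.7 0.5] Tq [ 0.01 -0.02  0.02] op 0.802
rot [ 0.01 -0.03 -0.01] shift(now axes)cm [ 9.73 -0.14  0.08]
shift(after rot)cm [ 9.73 -0.14  0.07]
```

Call:
jog_arm --pt "0 0 0 1.6 -0.1 0.05 0.8" --pt "0 0 0 1.6 0 0 0.8" --pt "0 0 0 1.6 0 0 0.8" --pt "0 0 0 1.6 0 0 0.8" --pt "0 0 0 1.6 0 0 0.8" --pt "0 0 0 1.6 0 0 0.8" --pt "0 0 0 0 0 0 0.8" --pt "0 0 0 0 0 0 0.15" --pt "0 0 0 0 0 0 0.15" --pt "0 0 0 0 0 0 0.15" --pt "0 0 0 0 0 0 0.15" --pt "0 0 0 0 0 0 0.15" --pt "0 0 0 0 0 0 0.15" --pt "0 0 0 0 0 0 0.15" --pt "0 0 0 0 0 0 0.15" --force 25

```text
clock: 16.5
eef_pos: [674.7, -160.0, 33.3]
tcp_rot: [-0.219, 1.569, -0.257]
contact_force: [-0.4, -0.8, 5.9]
opening: 0.354
```

```bash
python3 go.py 573.7 115.2 214 -2.2
```

```text
t16.5 pos [ 674.7 -160.    33.3] phi -2.2 q [-0.23  0.67  1.6  -0.    0.87 -0.2 ] F [-0.4 -0.8  5.9] Tq [-0.04  0.03 -0.03] op 0.354
rot [0.01 0.1  0.02] shift(now axes)cm [-18.1   27.1  -11.11]
shift(after rot)cm [-18.07  27.11 -11.15]
```

Call:
jog_arm --pt "0 0 0 -0.5 0 0 0.15" --pt "0 0 0 -1.6 0 0 0.15" --pt "0 0 0 -2 0 0 0.15" --pt "0 0 0 -3 0 0 0.15" --pt "0 0 0 -3 0 0 0.15" --pt "0 0 0 -3 0 0 0.15" --pt "0 0 0 -3 0 0 0.15" --pt "0 0 0 -2 0 0 0.15" --pt "0 0 0 0 1.3 -0.6 0.15" --pt "0 0 0 0 2.7 -1.1 0.15" --pt "0 0 0 0 2.7 -1.1 0.15" --pt "0 0 0 0 2.7 -1.1 0.15" --pt "0 0 0 0 2.7 -1.1 0.15" --pt "0 0 0 0 2.7 -1.1 0.15" --pt "0 0 0 0 2.7 -1.1 0.15" --pt "0 0 0 0 2.7 -1.1 0.15" --pt "0 0 0 0 2.7 -1.1 0.15" --pt "0 0 0 0 2.7 -1.1 0.15" --pt "0 0 0 0 1.5 -0.6 0.15" --pt "0 0 0 0 0 0 0.15"

```text
clock: 18.5
eef_pos: [572.0, 117.1, 212.8]
tcp_rot: [3.083, 1.57, 3.047]
contact_force: [0.0, 0.5, 0.5]
opening: 0.354
```

```bash
python3 go.py 573.7 115.2 59.3 -2.2
```

```text
t18.5 pos [572.  117.1 212.8] phi -2.1 q [0.2  0.31 1.74 0.   1.09 0.23] F [0.  0.5 0.5] Tq [-0.03 -0.02 -0.03] op 0.354
rot [ 0.14 -0.07 -0.  ] shift(now axes)cm [15.35 -0.19  0.2 ]
shift(after rot)cm [15.35 -0.19  0.18]
```

Call:
jog_arm --pt "0 0 0 2 -0.1 0.15 0.15" --pt "0 0 0 2 0 0 0.15" --pt "0 0 0 2 0 0 0.15" --pt "0 0 0 2 0 0 0.15" --pt "0 0 0 2 0 0 0.15" --pt "0 0 0 2 0 0 0.15" --pt "0 0 0 1.5 0 0 0.15" --pt "0 0 0 1 0 0 0.15" --pt "0 0 0 0.3 0 0 0.15" --pt "0 0 0 0.2 0 0 0.15" --pt "0 0 0 0.2 0 0 0.15" --pt "0 0 0 0.1 0 0 0.15" --pt "0 0 0 0 0 0 0.15"

```text
clock: 19.8
eef_pos: [575.1, 114.3, 60.6]
tcp_rot: [0.234, 1.57, 0.196]
contact_force: [0.2, 0.8, -0.7]
opening: 0.354
```

```bash
python3 go.py 573.7 115.2 59.3 -2.2
```

```text
t19.8 pos [575.1 114.3  60.6] phi -2.2 q [0.19 0.5  1.84 0.   0.79 0.23] F [ 0.2  0.8 -0.7] Tq [ 0.01  0.01 -0.  ] op 0.354
rot [ 0.01  0.03 -0.01] shift(now axes)cm [ 0.13  0.08 -0.14]
shift(after rot)cm [ 0.13  0.08 -0.14]
```

Call:
jog_arm --pt "0 0 0 0.1 0 0 0.15" --pt "0 0 0 0 0 0 0.15" --pt "0 0 0 0 0 0 0.4" --pt "0 0 0 0 0 0 0.55" --pt "0 0 0 0 0 0 0.55" --pt "0 0 0 0 0 0 0.55" --pt "0 0 0 -1 0 0 0.55" --pt "0 0 0 -2 0 0 0.55" --pt "0 0 0 -3 0 0 0.55" --pt "0 0 0 -3 0 0 0.55" --pt "0 0 0 -3 0 0 0.8" --pt "0 0 0 -3 0 0 0.8" --pt "0 0 0 -3 0 0 0.8" --pt "0 0 0 -3 -2 -1 0.8" --pt "0 0 0 0 -3 -1 0.8" --pt "0 0 0 0 -3 -1 0.8" --pt "0 0 0 0 -3 -1 0.8" --pt "0 0 0 0 -3 -1 0.8" --pt "0 0 0 0 -3 0 0.8" --pt "0 0 0 0 0 0 0.8"

```text
clock: 21.8
eef_pos: [518.0, -56.4, 270.2]
tcp_rot: [-0.814, 1.569, -0.855]
contact_force: [1.1, -0.0, -1.2]
opening: 0.801
```

```bash
python3 ring.py D; python3 - <<'E'
from h import *
for n in('top','scene'):
    a=np.load(f'pics/{n}D.npz');p=a['p'];d=a['d'];P=cloud(n,d)
    if n=='top': crop(p,110,390,120,260,'Dt',2.8)
    else: crop(p,100,340,110,260,'Ds',3)
    hsv=cv2.cvtColor(p,cv2.COLOR_RGB2HSV)
    v,u=np.mgrid[:384,:512]
    m=(hsv[...,0]>105)&(hsv[...,0]<125)&(hsv[...,1]>120)&(P[...,2]>142)&(P[...,1]>300)&(P[...,1]<450)&(P[...,2]<160)&(P[...,0]<550)
    q=P[m];rc=cv2.minAreaRect(q[:,:2].astype(np.float32));print(n,m.sum(),q.mean(0),rc)
    # colour-only mask of handle top: intersect rays with z=150
    m=(P[...,2]>85)&(P[...,2]<125)&(P[...,1]>250)&(P[...,1]<500)&(P[...,0]<580)&(P[...,0]>350)
    q=P[m];print('cover',m.sum(),np.percentile(q[:,2],[5,50,95]),cv2.minAreaRect(q[:,:2].astype(np.float32)))
E
```

```text
top 94 [448.67128155 386.28126601 149.13620428] ((451.791015625, 381.061279296875), (12.716796875, 82.85768127441406), 34.37630844116211)
cover 2698 [107.55332308 111.88145742 115.75491717] ((488.5069885253906, 408.4765930175781), (243.76373291015625, 157.84580993652344), 34.19404602050781)
scene 73 [449.25022836 380.73222063 150.16089179] ((449.3888854980469, 381.55462646484375), (13.586941719055176, 80.71659851074219), 33.36786651611328)
cover 2542 [ 91.3984604  112.35012763 115.65060218] ((486.8708190917969, 408.0802001953125), (249.47750854492188, 157.71466064453125), 34.36598205566406)
```

View pics/Dt.png

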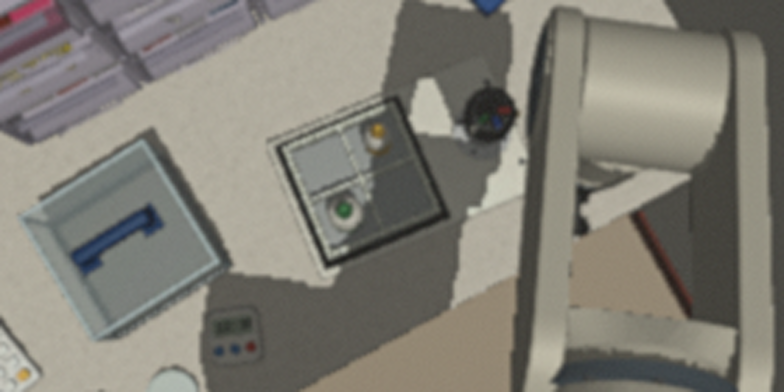

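View pics/Ds.png

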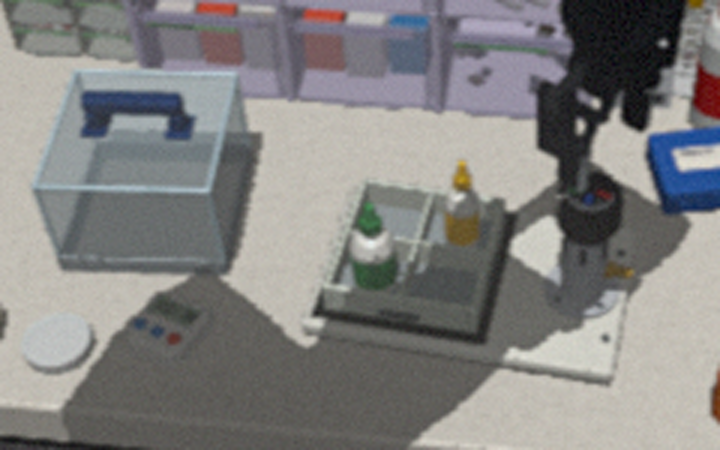

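View pics/ringD.png

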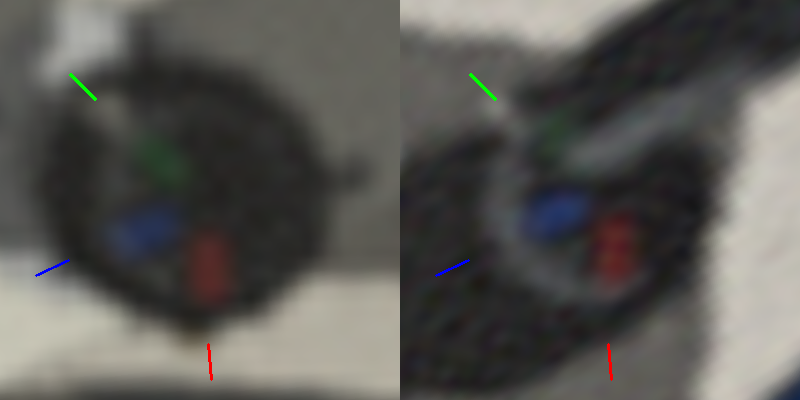

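```bash
python3 - <<'E'
from h import *
for n in('top','scene'):
  for tag in '0D':
    a=np.load(f'pics/{n}{tag}.npz');P=cloud(n,a['d'])
    m=(P[...,2]>104)&(P[...,2]<122)&(np.hypot(P[...,0]-451,P[...,1]-381)<118)
    nl,l,st,_=cv2.connectedComponentsWithStats(m.astype(np.uint8)); i=1+st[1:,4].argmax()
    q=P[l==i];print(n,tag,len(q),cv2.minAreaRect(q[:,:2].astype(np.float32)))
    m=(P[...,2]>48)&(P[...,2]<58)&(np.hypot(P[...,0]-531,P[...,1]-131)<105)
    q=P[m];print('tray',len(q),cv2.minAreaRect(q[:,:2].astype(np.float32)))
E
python3 go.py 451 381.5 270 34.3
```

```text
top 0 2592 ((453.0454406738281, 384.91668701171875), (157.7838592529297, 158.65528869628906), 34.17425537109375)
tray 415 ((531.9342651367188, 131.0698699951172), (136.25860595703125, 136.0082550048828), 24.833900451660156)
top D 2592 ((452.9698181152344, 384.185791015625), (158.0291748046875, 157.71669006347656), 34.335330963134766)
tray 430 ((532.2161254882812, 131.1240234375), (136.14683532714844, 135.98822021484375), 24.6044864654541)
scene 0 2141 ((451.3774719238281, 383.8935546875), (162.72659301757812, 157.8037872314453), 33.960479736328125)
tray 658 ((530.4697265625, 130.7257537841797), (140.84075927734375, 135.9481201171875), 24.67460823059082)
scene D 2132 ((450.900634765625, 383.4975280761719), (162.3475341796875, 157.6752166748047), 34.33919143676758)
tray 649 ((529.7156982421875, 130.99183654785156), (139.5599822998047, 137.17462158203125), 24.700519561767578)
t21.9 pos [518.4 -54.  269.9] phi -2.3 q [-0.11  0.15  1.81  0.    1.18 -0.07] F [0.2 0.9 0.4] Tq [-0.02 -0.01  0.02] op 0.800
rot [-36.59   0.05  -0.  ] shift(now axes)cm [-0.   43.24 -8.47]
shift(after rot)cm [-1.000e-02  3.977e+01  1.898e+01]
```

Call:
jog_arm --pt "-4.0 0 0 0 0 0 0.8" --pt "-6.5 0 0 0 0 0 0.8" --pt "-6.5 0 0 0 0 0 0.8" --pt "-6.5 0 0 0 0 0 0.8" --pt "-6.5 0 0 0 0 0 0.8" --pt "-6.5 0 0 0 0 0 0.8" --pt "0 0 0 0 1.9 0.9 0.8" --pt "0 0 0 0 3.4 1.6 0.8" --pt "0 0 0 0 3.4 1.6 0.8" --pt "0 0 0 0 3.4 1.6 0.8" --pt "0 0 0 0 3.4 1.6 0.8" --pt "0 0 0 0 3.4 1.6 0.8" --pt "0 0 0 0 3.4 1.6 0.8" --pt "0 0 0 0 3.4 1.6 0.8" --pt "0 0 0 0 3.4 1.6 0.8" --pt "0 0 0 0 3.4 1.6 0.8" --pt "0 0 0 0 3.4 1.6 0.8" --pt "0 0 0 0 2.5 1.8 0.8" --pt "0 0 0 0 0 0 0.8" --pt "0 0 0 0 0 0 0.8"

```text
clock: 23.9
eef_pos: [455.5, 369.9, 269.1]
tcp_rot: [-2.97, 1.57, -2.369]
contact_force: [-0.4, 0.5, -0.1]
opening: 0.799
```

```bash
python3 go.py 452.8 384.2 122.5 34.2
```

```text
t23.9 pos [455.5 369.9 269.1] phi 34.4 q [ 0.68  0.26  1.68 -0.    1.21  0.08] F [-0.4  0.5 -0.1] Tq [-0.    0.01  0.08] op 0.799
rot [ 0.25 -0.05  0.01] shift(now axes)cm [14.66  1.33  0.6 ]
shift(after rot)cm [14.66  1.33  0.59]
```

Call:
jog_arm --pt "0.2 0 0 2 1.3 0.6 0.8" --pt "0 0 0 3 0 0 0.8" --pt "0 0 0 3 0 0 0.8" --pt "0 0 0 2 0 0 0.8" --pt "0 0 0 0 0 0 0.8" --pt "0 0 0 0 0 0 0.8"

```text
clock: 24.5
eef_pos: [454.1, 382.5, 169.8]
tcp_rot: [-2.817, 1.57, -2.222]
contact_force: [-0.6, -0.0, -0.2]
opening: 0.798
```

```bash
python3 go.py 452.8 384.2 122.5 34.2; python3 - <<'E'
from h import *
p,d=shot('scene','E');crop(p,80,280,90,220,'E',4)
E
```

```text
t24.5 pos [454.1 382.5 169.8] phi 34.1 q [ 0.7   0.37  1.76 -0.    1.01  0.1 ] F [-0.6 -0.  -0.2] Tq [ 0.03 -0.04 -0.  ] op 0.798
rot [-0.13 -0.02  0.01] shift(now axes)cm [ 4.73  0.22 -0.01]
shift(after rot)cm [ 4.73  0.22 -0.01]
```

View pics/E.png

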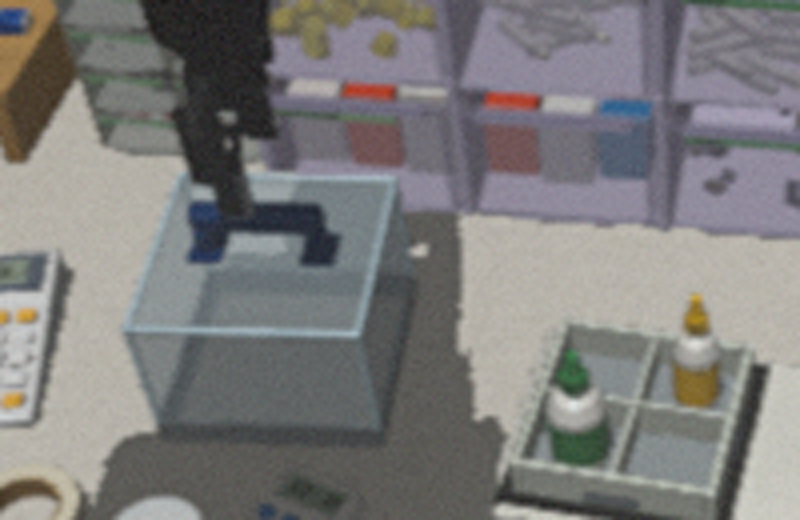

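```bash
python3 - <<'E'
from h import *
f=np.radians(34.2);y=np.array([-np.sin(f),np.cos(f),0]);x=np.array([np.cos(f),np.sin(f),0])
c=np.array([452.8,384.2,150])
pts=[[454.1,382.5,170],np.array([454.1,382.5,170])+40*x,np.array([454.1,382.5,170])-40*x,c,c+45*y+9*x,c-45*y+9*x,c+45*y-9*x,c-45*y-9*x]
q=proj('scene',np.array(pts));print(((q-[80,90])*4).round(0))
im=cv2.imread('pics/E.png')
for a in q: cv2.circle(im,tuple(((a-[80,90])*4).astype(int)),3,(0,0,255),-1)
h=c-[0,0,38]
for s in((1,1),(1,-1),(-1,1),(-1,-1)): cv2.circle(im,tuple(((proj('scene',h+78*s[0]*x+78*s[1]*y)[0]-[80,90])*4).astype(int)),3,(0,255,255),-1)
cv2.imwrite('pics/E2.png',im)
E
```

```text
[[252. 182.]
 [265. 143.]
 [239. 224.]
 [255. 205.]
 [191. 195.]
 [325. 198.]
 [184. 213.]
 [320. 216.]]
```

View pics/E2.png

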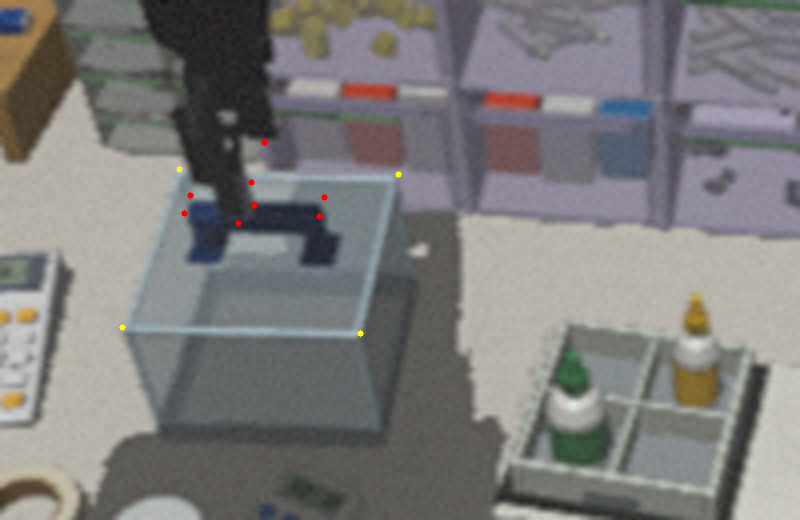

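Call:
jog_arm --pt "0 0 0 1.5 0.15 0 0.8" --pt "0 0 0 1.5 0 0 0.8" --pt "0 0 0 1.2 0 0 0.8" --pt "0 0 0 0.4 0 0 0.8" --pt "0 0 0 0 0 0 0.8" --pt "0 0 0 0 0 0 0" --pt "0 0 0 0 0 0 0" --pt "0 0 0 0 0 0 0" --pt "0 0 0 0 0 0 0" --pt "0 0 0 0 0 0 0" --pt "0 0 0 0 0 0 0" --pt "0 0 0 0 0 0 0" --pt "0 0 0 0 0 0 0" --pt "0 0 0 0 0 0 0" --force 60

```text
clock: 25.95
eef_pos: [453.4, 384.4, 123.8]
tcp_rot: [0.084, 1.57, 0.68]
contact_force: [-1.3, -0.0, 5.3]
opening: 0.2
```

```bash
python3 go.py 452.8 384.2 250 34.2
```

```text
t25.9 pos [453.4 384.4 123.8] phi 34.1 q [ 0.7   0.43  1.79 -0.    0.92  0.11] F [-1.3 -0.   5.3] Tq [-0.12  0.14 -0.02] op 0.200
rot [-0.09  0.04 -0.  ] shift(now axes)cm [-12.62   0.02  -0.06]
shift(after rot)cm [-12.62   0.02  -0.07]
```

Call:
jog_arm --pt "0 0 0 -0.5 0 0 0" --pt "0 0 0 -1 0 0 0" --pt "0 0 0 -2 0 0 0" --pt "0 0 0 -2 0 0 0" --pt "0 0 0 -2 0 0 0" --pt "0 0 0 -2 0 0 0" --pt "0 0 0 -2 0 0 0" --pt "0 0 0 -2 0 0 0" --pt "0 0 0 -2 0 0 0" --pt "0 0 0 -0.5 0 0 0" --pt "2.5 0 0 0 0 0 0" --pt "2.5 0 0 0 0 0 0" --pt "2.5 0 0 0 0 0 0" --pt "2.0 0 0 0 0 0 0" --pt "0 0 0 0 0 0 0"

```text
clock: 27.45
eef_pos: [452.9, 384.0, 282.6]
tcp_rot: [-2.849, 1.57, -2.42]
contact_force: [0.5, 0.7, -1.8]
opening: 0.197
```

```bash
python3 go.py 532 131.1 283 24.7
```

```text
t27.4 pos [452.9 384.  282.6] phi 24.6 q [ 0.7   0.26  1.64 -0.    1.24  0.27] F [ 0.5  0.7 -1.8] Tq [-0.03 -0.03  0.01] op 0.197
rot [-0.12 -0.06  0.02] shift(now axes)cm [ -0.03 -26.29  -3.32]
shift(after rot)cm [ -0.04 -26.28  -3.38]
```

Call:
jog_arm --pt "0 0 0 0 -1 -0.15 0" --pt "0 0 0 0 -2 -0.25 0" --pt "0 0 0 0 -2 -0.25 0" --pt "0 0 0 0 -2 -0.25 0" --pt "0 0 0 0 -2 -0.25 0" --pt "0 0 0 0 -2 -0.25 0" --pt "0 0 0 0 -2 -0.25 0" --pt "0 0 0 0 -2 -0.25 0" --pt "0 0 0 0 -2 -0.25 0" --pt "0 0 0 0 -2 -0.25 0" --pt "0 0 0 0 -2 -0.25 0" --pt "0 0 0 0 -2 -0.25 0" --pt "0 0 0 0 -2 -0.25 0" --pt "0 0 0 0 -1.3 -0.2 0" --pt "0 0 0 0 0 0 0" --pt "0 0 0 0 0 0 0" --pt "0 0 0 0 0 0 0"

```text
clock: 29.15
eef_pos: [532.0, 131.7, 283.2]
tcp_rot: [1.752, 1.57, 2.181]
contact_force: [-0.6, 1.3, -1.6]
opening: 0.197
```

```bash
python3 go.py 532 131.1 158.5 24.7; python3 - <<'E'
from h import *
for n in('top','scene'):
    p,d=shot(n,'F')
    if n=='scene': crop(p,180,380,100,250,'F',4)
    else: crop(p,170,370,110,250,'Ft',4)
    P=cloud(n,d); s=r.sense()['eef_pos']
    m=(P[...,2]>258)&(P[...,2]<285)&(np.hypot(P[...,0]-s[0],P[...,1]-s[1])<118)
    q=P[m]; print(n,len(q), cv2.minAreaRect(q[:,:2].astype(np.float32)),q[:,2].mean())
E
```

```text
t29.1 pos [532.  131.7 283.2] phi 24.6 q [ 0.24  0.19  1.74  0.    1.22 -0.19] F [-0.6  1.3 -1.6] Tq [ 0.02  0.03 -0.03] op 0.197
rot [-0.07 -0.   -0.02] shift(now axes)cm [12.47 -0.05 -0.03]
shift(after rot)cm [12.47 -0.05 -0.03]
top 1376 ((496.6087951660156, 122.67324829101562), (110.83259582519531, 132.21246337890625), 12.89749813079834) 271.7612442746384
scene 2762 ((530.2239379882812, 131.25636291503906), (159.7417755126953, 157.24398803710938), 24.40174102783203) 271.342843603165
```

View pics/F.png

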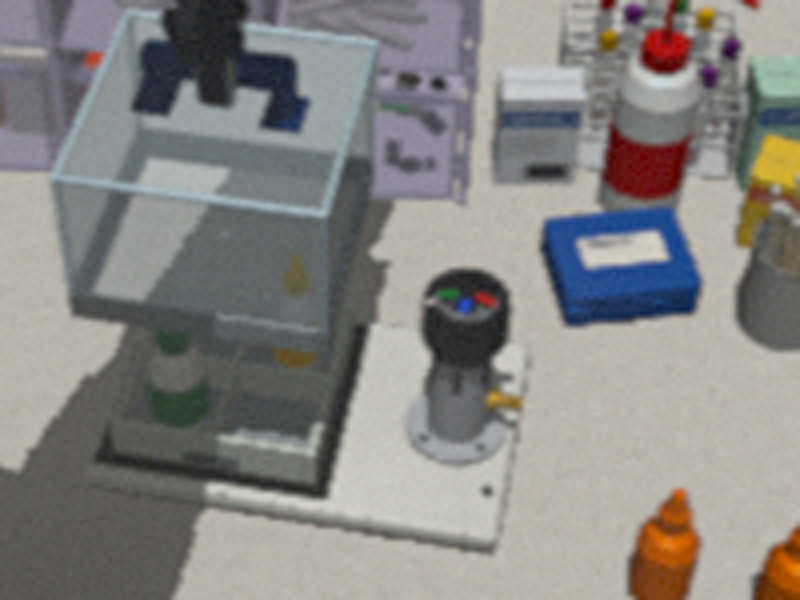

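View pics/Ft.png

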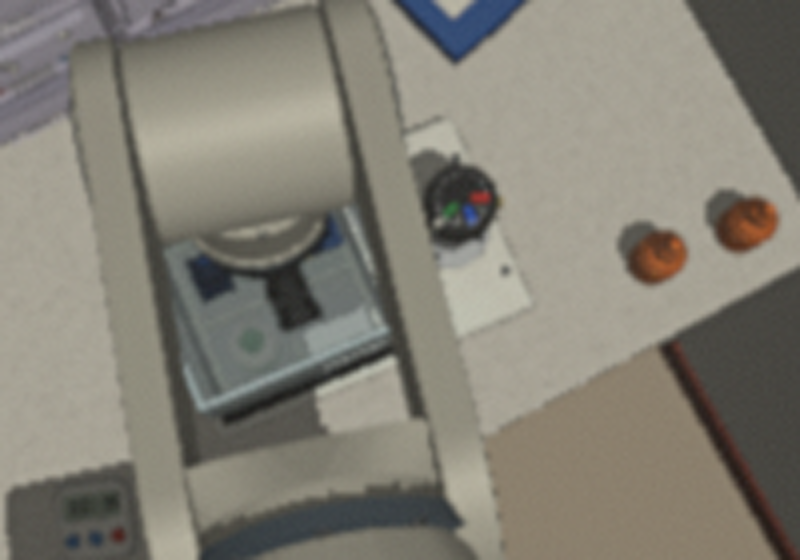

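Call:
jog_arm --pt "0 0 0 1 -0.05 0 0" --pt "0 0 0 2 0 0 0" --pt "0 0 0 2 0 0 0" --pt "0 0 0 2 0 0 0" --pt "0 0 0 1.5 0 0 0" --pt "0 0 0 0.8 0 0 0" --pt "0 0 0 0 0 0 0" --pt "0 0 0 0 0 0 0"

```text
clock: 30.05
eef_pos: [532.7, 130.9, 190.6]
tcp_rot: [-0.263, 1.57, 0.166]
contact_force: [-0.5, -1.1, -2.3]
opening: 0.198
```

```bash
python3 go.py 532 131.1 158.5 24.7; python3 - <<'E'
from h import *
p,d=shot('scene','G'); crop(p,180,330,140,250,'G',5)
P=cloud('scene',d); s=r.sense()['eef_pos']
m=(P[...,2]>168)&(P[...,2]<192)&(np.hypot(P[...,0]-s[0],P[...,1]-s[1])<118)
q=P[m]; print(len(q), cv2.minAreaRect(q[:,:2].astype(np.float32)),q[:,2].mean())
E
```

```text
t30.1 pos [532.7 130.9 190.6] phi 24.6 q [ 0.24  0.28  1.84 -0.    1.02 -0.19] F [-0.5 -1.1 -2.3] Tq [-0.01 -0.01 -0.  ] op 0.198
rot [-0.08  0.02  0.01] shift(now axes)cm [ 3.21  0.05 -0.06]
shift(after rot)cm [ 3.21  0.05 -0.05]
2496 ((531.56494140625, 131.4458770751953), (161.70118713378906, 158.08050537109375), 24.735977172851562) 179.02897061540892
```

View pics/G.png

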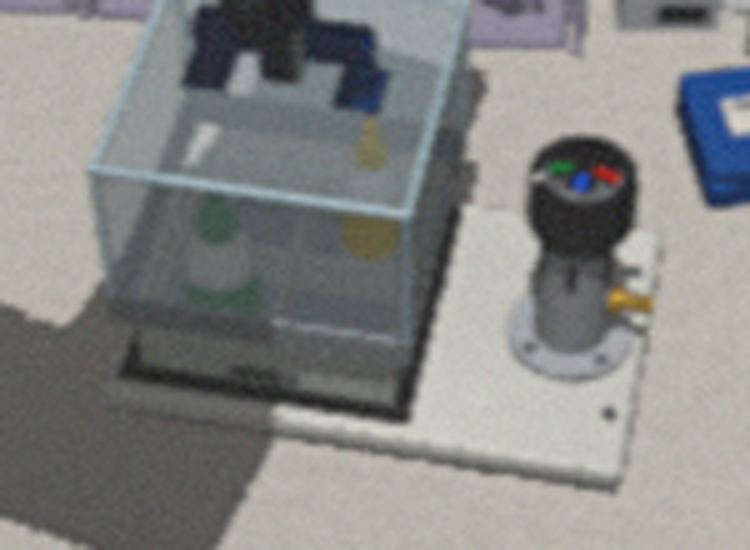

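Call:
jog_arm --pt "0 0 0 0.3 0 -0.08 0" --pt "0 0 0 0.4 0 0 0" --pt "0 0 0 0.4 0 0 0" --pt "0 0 0 0.4 0 0 0" --pt "0 0 0 0.3 0 0 0" --pt "0 0 0 0.2 0 0 0" --pt "0 0 0 0 0 0 0"

```text
clock: 30.8
eef_pos: [531.6, 130.3, 169.9]
tcp_rot: [2.968, 1.57, -2.886]
contact_force: [-0.2, -0.3, -1.4]
opening: 0.196
```

```bash
python3 go.py 532 131.1 158.5 24.7
```

```text
t30.8 pos [531.6 130.3 169.9] phi 24.6 q [ 0.24  0.3   1.86 -0.    0.98 -0.19] F [-0.2 -0.3 -1.4] Tq [ 0.02  0.02 -0.01] op 0.196
rot [-0.09 -0.03 -0.01] shift(now axes)cm [1.14 0.05 0.07]
shift(after rot)cm [1.14 0.05 0.07]
```

Past the tray edge (178) without contact. Down to the catches.

Call:
jog_arm --pt "0 0 0 0.3 0 0 0" --pt "0 0 0 0.3 0 0 0" --pt "0 0 0 0.3 0 0 0" --pt "0 0 0 0.3 0 0 0" --pt "0 0 0 0 0 0 0" --pt "0 0 0 0 0 0 0"

```text
clock: 31.4
eef_pos: [531.7, 130.4, 158.2]
tcp_rot: [-3.095, 1.571, -2.665]
contact_force: [0.3, 0.5, -0.8]
opening: 0.197
```

```bash
python3 go.py 532 131.1 147.8 24.7
```

```text
t31.4 pos [531.7 130.4 158.2] phi 24.6 q [ 0.24  0.32  1.87 -0.    0.96 -0.19] F [ 0.3  0.5 -0.8] Tq [ 0.02 -0.02 -0.05] op 0.197
rot [-0.09 -0.01  0.  ] shift(now axes)cm [1.04 0.05 0.06]
shift(after rot)cm [1.04 0.05 0.06]
```

Call:
jog_arm --pt "0 0 0 0.2 0 0 0" --pt "0 0 0 0.2 0 0 0" --pt "0 0 0 0 0 0 0"

```text
clock: 31.7
eef_pos: [533.4, 130.8, 156.5]
tcp_rot: [-0.192, 1.567, 0.238]
contact_force: [-1.4, -0.2, 15.5]
opening: 0.203
```

Call:
jog_arm --pt "0 0 0 0.2 0 0 0" --pt "0 0 0 0.2 0 0 0" --pt "0 0 0 0 0 0 0"

```text
clock: 32.0
eef_pos: [532.4, 130.6, 150.8]
tcp_rot: [-0.18, 1.569, 0.249]
contact_force: [0.6, -0.7, 2.5]
opening: 0.199
```

Call:
jog_arm --pt "0 0 0 0.15 0 0 0" --pt "0 0 0 0.15 0 0 0" --pt "0 0 0 0 0 0 0"

```text
clock: 32.3
eef_pos: [531.5, 130.4, 147.8]
tcp_rot: [2.921, 1.57, -2.933]
contact_force: [-3.4, -0.1, 9.7]
opening: 0.198
```

```bash
python3 go.py 532 131.1 147.8 24.7
```

```text
t32.3 pos [531.5 130.4 147.8] phi 24.6 q [ 0.24  0.33  1.88  0.    0.94 -0.19] F [-3.4 -0.1  9.7] Tq [-0.04  0.52  0.  ] op 0.198
rot [-0.09 -0.03 -0.01] shift(now axes)cm [-0.    0.05  0.08]
shift(after rot)cm [-0.    0.05  0.08]
```

Call:
jog_arm --pt "0 0 0 0.2 0 0 0" --pt "0 0 0 0.1 0 0 0" --pt "0 0 0 0 0 0 0" --pt "0 0 0 0 0 0 0"

```text
clock: 32.7
eef_pos: [531.6, 130.4, 147.6]
tcp_rot: [-0.07, 1.571, 0.36]
contact_force: [-15.1, -3.5, 40.6]
opening: 0.194
```

Call:
jog_arm --pt "0 0 0 -0.2 0 0 0" --pt "0 0 0 -0.2 0 0 0" --pt "0 0 0 0 0 0 0"

```text
clock: 33.0
eef_pos: [531.5, 130.4, 147.8]
tcp_rot: [2.968, 1.57, -2.886]
contact_force: [-1.6, 1.2, 1.9]
opening: 0.203
```

Call:
jog_arm --pt "0 0 0 0 0 0 0.3" --pt "0 0 0 0 0 0 0.6" --pt "0 0 0 0 0 0 0.6" --pt "0 0 0 0 0 0 0.6" --pt "0 0 0 0 0 0 0.6" --pt "0 0 0 -1 0 0 0.6" --pt "0 0 0 -2 0 0 0.6" --pt "0 0 0 -3 0 0 0.6" --pt "0 0 0 -3 0 0 1" --pt "0 0 0 -3 0 0 1" --pt "0 0 0 0 0 0 1"

```text
clock: 34.1
eef_pos: [534.0, 131.0, 273.4]
tcp_rot: [-0.193, 1.563, 0.237]
contact_force: [0.3, 0.1, -0.2]
opening: 1.002
```

```bash
python3 go.py 593.6 -5.2 260 -2.2; python3 - <<'E'
from h import *
p,d=shot('scene','H'); crop(p,180,330,130,250,'H',5)
P=cloud('scene',d)
m=(P[...,2]>124)&(P[...,2]<146)&(np.hypot(P[...,0]-531,P[...,1]-131)<100)
q=P[m]; print(len(q), cv2.minAreaRect(q[:,:2].astype(np.float32)),np.median(q[:,2]))
q=q[q[:,2]>130];q=q[np.hypot(q[:,0]-531,q[:,1]-131)<72]; A=np.c_[q[:,:2]-[531,131],np.ones(len(q))];print(np.linalg.lstsq(A,q[:,2],rcond=None)[0])
E
```

```text
t34.1 pos [534.  131.  273.4] phi 24.6 q [ 0.24  0.19  1.75 -0.    1.19 -0.19] F [ 0.3  0.1 -0.2] Tq [ 0.05 -0.06 -0.03] op 1.002
rot [ 2.681e+01  4.400e-01 -2.000e-02] shift(now axes)cm [  1.36 -14.86  -0.26]
shift(after rot)cm [  1.34 -13.38   6.48]
2521 ((530.3709716796875, 131.19342041015625), (163.24424743652344, 157.8524627685547), 24.492055892944336) 136.4666167707627
[-1.29280876e-03  2.08672219e-03  1.36705998e+02]
```

View pics/H.png

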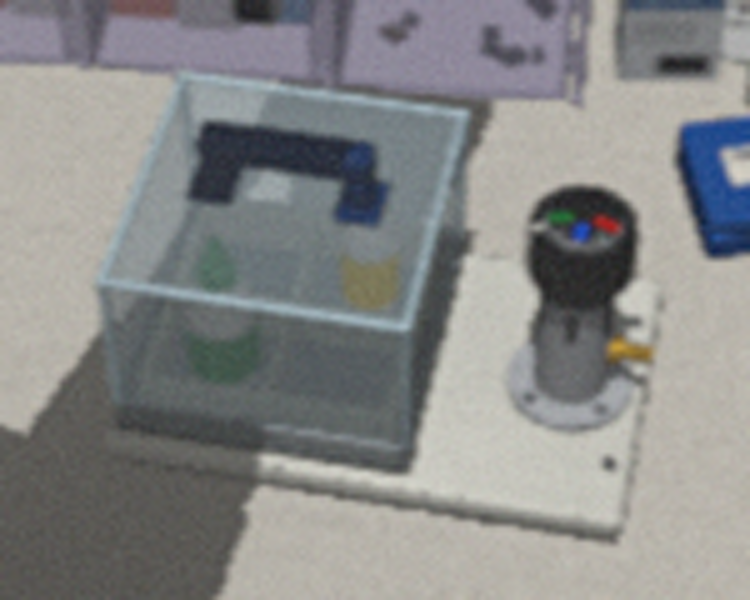

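Call:
jog_arm --pt "6.7 0 0 0 0 0 0.85" --pt "6.7 0 0 0 0 0 0.85" --pt "6.7 0 0 0 0 0 0.85" --pt "6.7 0 0 0 0 0 0.85" --pt "0 0 0 0 -1.4 0.6 0.85" --pt "0 0 0 0 -2.4 1.2 0.85" --pt "0 0 0 0 -2.4 1.2 0.85" --pt "0 0 0 0 -2.4 1.2 0.85" --pt "0 0 0 0 -2.4 1.2 0.85" --pt "0 0 0 0 -2.4 1.1 0.85" --pt "0 0 0 0 0 0 0.85" --pt "0 0 0 0 0 0 0.85" --pt "0 0 0 0 0 0 0.85"

```text
clock: 35.45
eef_pos: [591.0, -5.8, 267.9]
tcp_rot: [2.961, 1.57, 2.923]
contact_force: [0.2, 0.2, -0.0]
opening: 0.849
```

```bash
python3 go.py 593.6 -5.2 115 -2.2
```

```text
t35.5 pos [591.   -5.8 267.9] phi -2.1 q [-0.01  0.27  1.67  0.    1.21  0.02] F [ 0.2  0.2 -0. ] Tq [0.01 0.02 0.  ] op 0.849
rot [ 0.07 -0.06 -0.01] shift(now axes)cm [15.28  0.07  0.27]
shift(after rot)cm [15.29  0.07  0.25]
```

Call:
jog_arm --pt "0 0 0 1.5 0 0.2 0.85" --pt "0 0 0 2 0 0 0.85" --pt "0 0 0 2 0 0 0.85" --pt "0 0 0 2 0 0 0.85" --pt "0 0 0 2 0 0 0.85" --pt "0 0 0 2 0 0 0.85" --pt "0 0 0 2 0 0 0.85" --pt "0 0 0 1.8 0 0 0.85" --pt "0 0 0 0 0 0 0.85" --pt "0 0 0 0 0 0 0.3" --pt "0 0 0 0 0 0 0.3" --pt "0 0 0 0 0 0 0.3" --pt "0 0 0 0 0 0 0.3" --pt "0 0 0 0 0 0 0.3" --pt "0 0 0 0 0 0 0.3" --force 40

```text
clock: 36.95
eef_pos: [593.6, -5.7, 115.7]
tcp_rot: [1.276, 1.57, 1.237]
contact_force: [-2.4, 4.2, 1.6]
opening: 0.623
```

```bash
python3 go.py 593.6 -5.2 115 66.5
```

```text
t37.0 pos [593.6  -5.7 115.7] phi -2.2 q [-0.01  0.44  1.8   0.    0.91  0.03] F [-2.4  4.2  1.6] Tq [ 0.7   0.48 -0.04] op 0.623
rot [-6.87e+01  3.00e-02 -2.00e-02] shift(now axes)cm [0.07 0.05 0.  ]
shift(after rot)cm [0.07 0.02 0.05]
```

Call:
jog_arm --pt "-4.8 0 0 0 0 0 0.3" --pt "-4.8 0 0 0 0 0 0.3" --pt "-4.8 0 0 0 0 0 0.3" --pt "-4.8 0 0 0 0 0 0.3" --pt "-4.8 0 0 0 0 0 0.3" --pt "-4.8 0 0 0 0 0 0.3" --pt "-4.8 0 0 0 0 0 0.3" --pt "-4.8 0 0 0 0 0 0.3" --pt "-4.8 0 0 0 0 0 0.3" --pt "-4.8 0 0 0 0 0 0.3" --pt "-4.8 0 0 0 0 0 0.3" --pt "-4.8 0 0 0 0 0 0.3" --pt "-4.8 0 0 0 0 0 0.3" --pt "-4.8 0 0 0 0 0 0.3" --pt "0 0 0 0 0 0 0.3" --pt "0 0 0 0 0 0 0.3"

```text
clock: 38.55
eef_pos: [594.6, -5.1, 115.7]
tcp_rot: [-0.588, 1.568, 0.547]
contact_force: [1.0, 8.9, -1.4]
opening: 0.624
```

```bash
python3 go.py 593.6 -5.2 115 66.5
```

```text
t38.5 pos [594.6  -5.1 115.7] phi 65.0 q [-0.01  0.44  1.8   0.    0.91 -1.15] F [ 1.   8.9 -1.4] Tq [ 1.26 -0.18  0.08] op 0.624
rot [-1.5   0.13  0.09] shift(now axes)cm [ 0.07  0.09 -0.05]
shift(after rot)cm [ 0.07  0.09 -0.05]
```

Call:
jog_arm --pt "0 0 0 0 0 0 0.85" --pt "0 0 0 0 0 0 0.85" --pt "0 0 0 0 0 0 0.85" --pt "0 0 0 0 0 0 0.85" --pt "0 0 0 0 0 0 0.85" --pt "0 0 0 -1 0 0 0.85" --pt "0 0 0 -2 0 0 0.85" --pt "0 0 0 -3 0 0 0.85" --pt "0 0 0 -3 0 0 0.85" --pt "0 0 0 -3 0 0 0.85" --pt "0 0 0 -3 0 0 0.85" --pt "0 0 0 0 -1.5 -3.3 0.85" --pt "0 0 0 0 -1.5 -3.3 0.85" --pt "0 0 0 0 -1.5 -3.3 0.85" --pt "0 0 0 0 -1.5 -3.3 0.85" --pt "0 0 0 0 -1.5 -3.3 0.85" --pt "0 0 0 0 -1.5 -3.3 0.85" --pt "0 0 0 0 0 0 0.85" --pt "0 0 0 0 0 0 0.85"

```text
clock: 40.45
eef_pos: [591.2, -224.1, 265.7]
tcp_rot: [-0.08, 1.57, 1.052]
contact_force: [0.5, 0.7, 0.2]
opening: 0.852
```

```bash
python3 ring.py I; python3 - <<'E'
from h import *
p=np.load('pics/topI.npz')['p'];crop(p,100,400,110,280,'It',2.6)
p=np.load('pics/sceneI.npz')['p'];crop(p,60,400,90,300,'Is',2.3)
for n in('top','scene'):
    P=cloud(n,np.load(f'pics/{n}I.npz')['d'])
    q=P[(P[...,2]>128)&(P[...,2]<146)&(np.hypot(P[...,0]-531,P[...,1]-131)<72)]
    A=np.c_[q[:,:2]-[531,131],np.ones(len(q))];print(n,len(q),np.linalg.lstsq(A,q[:,2],rcond=None)[0])
E
```

```text
top 1690 [-5.84798154e-04  2.49033292e-04  1.36175843e+02]
scene 1467 [1.53030741e-03 1.22647665e-03 1.36732788e+02]
```

View pics/ringI.png

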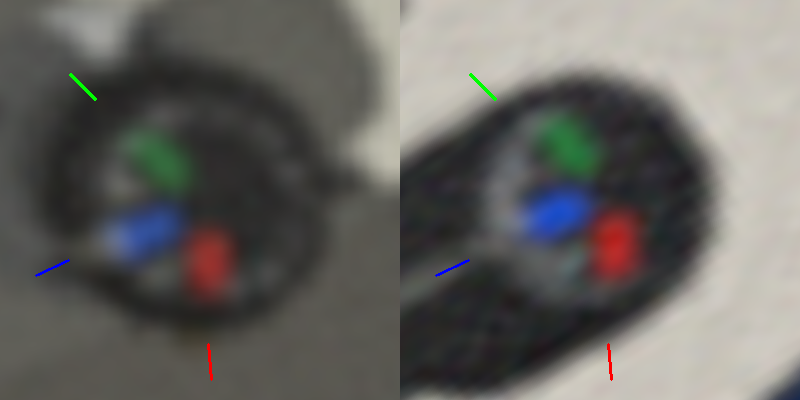

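View pics/It.png

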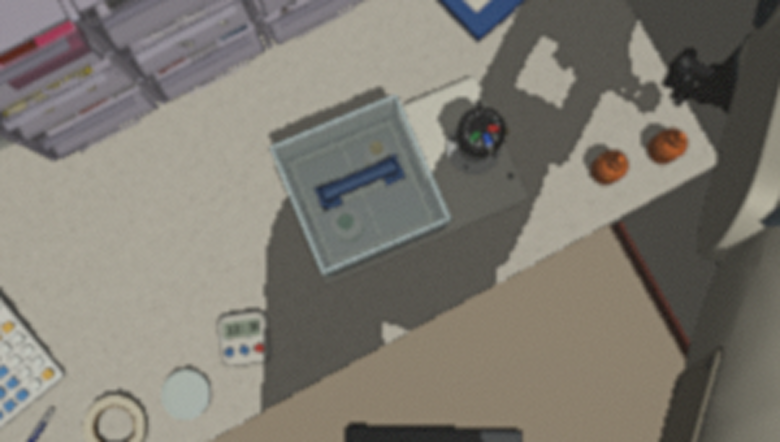

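View pics/Is.png

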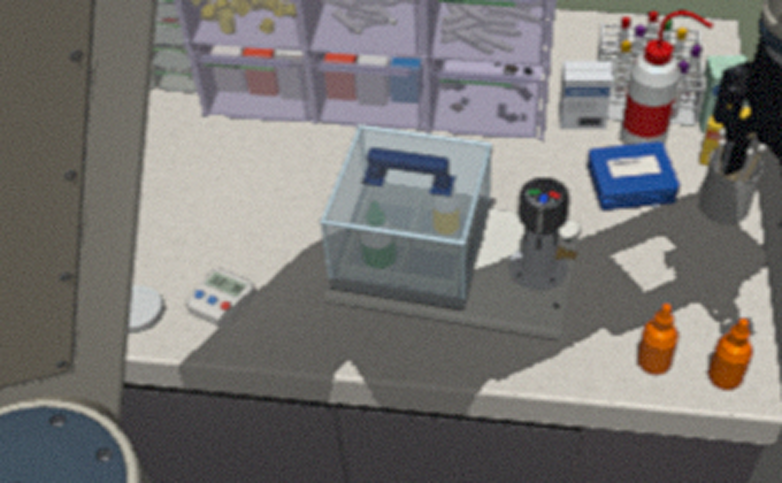

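```bash
python3 - <<'E'
from h import *
th=np.radians(24.75)
for n in('top','scene'):
  for tag in '0DI':
    p=np.load(f'pics/{n}{tag}.npz')['p'].astype(np.float32).mean(-1)
    k=np.arange(-0.6,3.01,0.2); an=th+np.pi-1.2+k
    out=0
    for rr in (22,23.5,25):
        W=np.c_[593.6+rr*np.cos(an),-5.2+rr*np.sin(an),np.full(len(an),146)]
        uv=proj(n,W).astype(np.float32)
        out=out+cv2.remap(p,uv[:,0][None],uv[:,1][None],cv2.INTER_LINEAR)[0]/3
    print(n,tag,out.round(0).astype(int))
print(k.round(1))
E
```

```text
top 0 [ 51  52  52  52  55  55  54  52  68 123  85  59  60  65  59  63  71  68
  76]
top D [41 41 56 82 53 40 39 38 39 41 42 47 51 54 45 48 63 56 64]
top I [42 47 45 45 48 50 50 45 52 79 56 41 43 43 39 40 47 49 59]
scene 0 [ 64  63  62  53  54  57  61  59  88 123  62  55  49  48  44  45  64  79
  92]
scene D [45 46 62 89 50 47 45 50 48 43 45 42 42 43 37 39 40 50 52]
scene I [66 69 67 55 57 57 64 61 69 75 48 46 48 43 37 41 62 83 99]
[-0.6 -0.4 -0.2  0.   0.2  0.4  0.6  0.8  1.   1.2  1.4  1.6  1.8  2.
  2.2  2.4  2.6  2.8  3. ]
```

```bash
python3 -c "
from rig import r
print(r.sense()['contact_force']); print(r.sign_off())"
```

```text
[-0.19913836  0.79037141 -0.18667129]
the job is handed in; nothing more can be done
None
```

I put the opened reagents away as asked and handed the job in at about 40 s of the 210 s.

**What I did**
- I turned the vent ring from blue to green.
- I stood the two bottles that were present, green and yellow, upright in cells 3 and 2. I saw no blue or red dropper bottle on the bench; the large red bottle at the back is a different item.
- With the vent still at green, I set the cover on and pressed it down. The snap came at about 15 N, and I then pressed on to about 41 N through the fingers on the handle to make sure it was seated.
- I turned the ring to blue, stopping just short so it dropped in without running past towards red, then let go and moved the arm clear.

**Last checks**
- **Cover:** both cameras put its top at about 136 mm, which matches fully home, and level to within about 0.3 mm across its width.
- **Ring:** the pointer shows at the blue mark in both cameras. It was faint because the ring was in shadow, and the scene camera's reading was the weaker of the two.
- **Bottles and bench:** both bottles stand upright under the cover. The timer, petri dish and orange bottles look to be where they were.
- **Robot:** it is touching nothing, with a contact force under 1 N.

No check failed or disagreed.

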